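Realign a folded laser beam and stand the sample in it

TASK

The laser beam has drifted off the sample position. Turn the two knurled screws on the back of the tilted mirror mount, one after the other, until the red laser spot lies wholly inside the small black ring in the centre of the white target plate. Only once the spot is there, take the vial with the red cap and set it down upright on the target plate, centred on the mark inside the large ring, without dropping it; leave the spot aligned and the other vials and the jars where they are.

Things in the scene. Friction and masses are not known exactly. Their poses are not given: they have to be found in the camera images.
- laser_bench: Fixed grey breadboard (166 x 166 x 10 mm) with a black mirror mount on a post and a black laser tube on a second post. Origin: at worktop level, straight below the mirror's centre. Level axes: x from the knob side to the far side of the mount, y to the left of someone facing the knobs, z up. Board spans x -72 to 94, y -94 to 72 mm.
- mirror (a point): Centre of the mirror's face, 150 mm above the worktop. The square mount (84 mm wide, 30 mm thick) leans 30 degrees; its back with the two knobs faces up and to laser_bench -x, the mirror down and to +x. Laser tube: nearly level, 25 mm thick (clamp 38), 75 mm long, its middle at (70, -70, 137) mm in the laser_bench frame. The beam leaves down to the left (+y).
- knob_upper (a point): Middle of the upper left knob, a knurled aluminium cylinder 25 mm in diameter, 22 mm long. z axis: out along the screw, away from the mount, (-0.5, 0, 0.866) in laser_bench axes; x, y turn with the knob. Point at (-6, 28, 217) mm in the laser_bench frame. Below the knob 20 mm of slim screw and bush (17 mm) before the back plate; the other knob is 79 mm off.
- knob_lower (a point): Middle of the lower right knob, same size, shape and axis direction as the upper one (its axis may swing sideways by up to 3 degrees); at (-55, -28, 189) mm in the laser_bench frame.
- screw_upper (a joint): Turn of the upper left knob, rad; positive is clockwise seen from outside, looking at the knob's end. Each +1 rad moves the red spot by (-6.2, +0.2) mm in laser_bench x, y. Range -2.6 to 2.6; light steady friction (0.04 N m), no spring: it stays where it is left. Starts at most 1.5 from zero.
- screw_lower (a joint): Turn of the lower right knob, rad; same sense, range and friction. Each +1 rad moves the red spot by (-4.5, +8.6) mm in laser_bench x, y, independently of the other screw. Starts at most 1.5 from zero.
- spot (a point): Centre of the bright red laser spot, 6 mm in diameter, on top of the white target plate. It follows the screws at once. Nothing to grasp.
- mark (a point): Centre of the mark on the top face of the fixed white target plate (80 x 80 x 10 mm), 10 mm above the worktop, z up. Small black ring of 12 mm inner diameter for the spot, large thin ring of 32 mm inner diameter for the vial, cross lines. At about (-50, 147) mm in the laser_bench frame, give or take 2 mm each way.
- vial_red: Loose glass vial with a red screw cap, upright on the worktop: 21 mm in diameter, 45 mm high (cap the top 11 mm, 20 mm wide), 15 to 31 g. Origin at the centre of its underside, z up along it. Stands in a loose row with two white-capped vials, 60 mm or more apart, right of the laser bench; which stands where changes.
- vial_white_a: White-capped vial of the same size, to be left alone. Origin at the centre of its underside.
- vial_white_b: Another white-capped vial of the same size, to be left alone. Origin at the centre of its underside.
- jar_mint_a: White jar with a mint-green cap, 47 mm in diameter, 83 mm high, behind the vials, to be left alone. Origin at the centre of its underside.
- jar_mint_b: Second jar like it, also behind the vials, to be left alone. Origin at the centre of its underside.
There are look-alikes about, which are no part of the job. What is meant by the vial_red is not turquoise, and is the larger of those in its own colour.

How it is judged (in metres and radians):
On the way, in this order (a step that is already met when the one before it is completed fails the run):
1. the red spot rests wholly inside the small ring (horizontal distance between spot and mark below 0.003 m and horizontal distance between vial_red and mark above 0.06 m), for 0.3 s.
2. the red-capped vial stands on the mark inside the large ring, the spot still aligned (horizontal distance between spot and mark below 0.003 m and horizontal distance between vial_red and mark below 0.006 m and z of vial_red in the frame of mark between -0.003 and 0.003 m and angle between vial_red's own z axis and vertical below 0.08 rad), for 0.2 s.
At the end, for the whole second after the job is handed in: Red spot centre within 3 mm of the mark centre (wholly in the small ring); red-capped vial released, at rest on the target plate, upright within 0.08 rad, its axis within 6 mm of the mark, its underside within 3 mm of the plate top; screws still (all of step 2 and linear speed of vial_red below 0.01 m/s and contact force between the fingers and vial_red below 0.05 N and velocity of joint screw_upper between -0.02 and 0.02 rad/s and velocity of joint screw_lower between -0.02 and 0.02 rad/s); the robot touches nothing.
It fails at once if a white-capped vial or a jar is shifted more than 15 mm (distance of any of vial_white_a, vial_white_b, jar_mint_a, jar_mint_b from where it was at the start of the episode above 0.015 m).
It fails at once if the red-capped vial is knocked over (tilted more than 1 rad) (angle between vial_red's own z axis and vertical above 1 rad).
It fails at once if the red-capped vial falls free (faster than 0.6 m/s with no finger on it) (linear speed of vial_red above 0.6 m/s and contact force between the fingers and vial_red below 0.05 N).
It also fails if it takes over 67 s, if anything falls off the work surface, if the arm or the gripper's body presses on something with over 40 N, if the wrist force passes 120 N, or if a joint passes its speed limit or range.

ROBOT

A 6-joint arm with a two-finger parallel gripper is mounted at the origin on a cart in front of the work surface, level with it; the furniture and walls round the work are solid. World frame = base frame: x ahead of the robot, y to its left, z up, the work surface at z = 0. Lengths are in mm, angles in rad, forces in N, time in s.
With the tool pointing down it reaches from about 350 to 975 mm from the base axis. Payload 7.1 kg.
Tool frame: the origin (TCP) lies at the very end of the fingers, on their centre line; the grasp point (between the pads) lies 19 mm behind it; x points along the fingers, z is the direction in which the jaws open and shut, and the axes are right-handed (so a half turn about x gives the same grasp; the last joint's range is limited). The gripper opens to 88 mm and grips with 3 to 60 N. Pads are 20 mm wide; open, the fingers measure 115 mm over their backs; the gripper's body (75 mm by 178 mm) begins 61 mm behind the grasp point.
Start: joints at [1.216, 0.423, 1.63, -0, 1.089, -0.019], TCP at [205.921, 590.086, 188.675] pointing down, gripper open.
Joint ranges: [-3, 3], [-0.9, 2.11], [0.09, 2.58], [-1.31, 4.45], [0.11, 2.69], [-2.54, 2.54]. Speed limits (rad/s): [2.39, 2.39, 3.01, 3.14, 3.14, 3.14].

INTERFACE

Orientations are given as a rotation vector (axis times angle).
In Python, from workcell import * gives the robot as it stands.
- The arm moves only by the shell command python3 -m crank 'ROWS'. ROWS is JSON, a list of rows, each a list of 3 entries, a list of its own where there are three numbers: the shift along the tool's x, y, z in cm, then the turn, a rotation vector about the tool's x, y, z in degrees, then the finger opening in cm, from 0 to 8.78. In form: [[[dx, dy, dz], [rx, ry, rz], claw], ...]. A call has 1 to 5 rows; each row shifts and turns the commanded pose from where the row before left it, along the tool's axes as they then stand; what a row does not reach is not made up. A row lasts 1/8 s, in which the tool goes at most 62.5 mm and 10.7 degrees, less where a joint would pass 70% of its speed; a pose out of reach is approached as far as the arm can. A call with a gripper value outside its range is refused whole. The fingers move at their own pace and stop on an object; the grip force is fixed at half the most. Time passes only in rows, so rows that do not move let the fingers close. It gives the time, the measured TCP pose, the force and the opening at its end, in the units of the state.
- get_obs(): the state, without advancing time (a new reading comes with each control period).
- get_image(name): name is "scene" or "top" or "wrist"; returns a dict with "pixels" (420x560x3 uint8, red, green, blue), "mtx" (3x3 intrinsics, pixels), "view" (4x4, takes a point from world to camera coordinates). Camera axes: x right, y down, z forward; pixel columns grow to the right and rows downward; lengths in mm; the calibration is good to about 2 mm. A picture is of the moment at which its call begins. There is no depth.
- close_job(): hands the job in, once; it reports no verdict.
The state is a dict: "t": time; "qpos": joint angles; "qvel": joint speeds; "joint_torque": joint torques, N m; "ee_pos": TCP position; "orientation": TCP orientation; "ft_force": force on the tool from outside, world axes, zero at the start; "moment": the same for the moment, N m; "width": finger opening in mm.
Only numpy, scipy, OpenCV 4.12 (cv2) and the standard library are available. Lean on these libraries where they do the work, as an engineer would, in place of code of your own. Each camera call takes 0.05 s, during which the arm holds its last target.

## Working session

There is one attempt and no reset: what is moved stays moved. The work goes in short steps, Python scripts to look and compute and a shell command to move; the robot and the scene stay as the last step left them, time stands still between calls to the robot, and variables do not carry over. Pictures are saved under pics/ and viewed, and the job is handed in when it is done.

```bash
ls; mkdir -p pics; python3 - <<'E'
from workcell import *
import cv2
o=get_obs();print({k:(v if not hasattr(v,'round') else v) for k,v in o.items()})
for n in ["scene","top","wrist"]:
    im=get_image(n);cv2.imwrite(f"pics/{n}0.png",im["pixels"][:,:,::-1]);print(n,im["mtx"].tolist() if hasattr(im["mtx"],'tolist') else im["mtx"],im["view"])
E
```

```text
pics
{'t': 0.0, 'qpos': array([ 1.21599899e+00,  4.23830333e-01,  1.63069928e+00, -9.92496577e-06,
        1.08860196e+00, -1.90203891e-02]), 'qvel': array([ 0.00010246,  0.00103862, -0.00145116, -0.00231423, -0.00087845,
       -0.00013075]), 'joint_torque': array([ 1.23993133e-03, -5.44632661e+01, -2.73662657e+01,  6.45179185e-02,
        2.28802644e-02, -1.31044276e-04]), 'ee_pos': array([205.71540154, 589.52100272, 187.90465556]), 'orientation': array([-0.95929373,  1.35084357,  0.95784633]), 'ft_force': array([-0.29519635, -0.4772161 , -0.32530193]), 'moment': array([-0.00528774,  0.01214138,  0.0304678 ]), 'width': 88.13396881834248}
scene [[445.38169473503007, 0.0, 275.8977020391468], [0.0, 445.38169473503007, 212.6438569731609], [0.0, 0.0, 1.0]] [[ 6.93154401e-01 -7.20765941e-01  5.78224045e-03 -3.16084376e+02]
 [-3.16790485e-01 -3.11840846e-01 -8.95767311e-01  3.47907037e+02]
 [ 6.47441708e-01  6.19073295e-01 -4.44485647e-01  6.87404227e+02]
 [ 0.00000000e+00  0.00000000e+00  0.00000000e+00  1.00000000e+00]]
top [[545.0309302337351, 0.0, 280.9825493421622], [0.0, 545.0309302337351, 213.06566376058785], [0.0, 0.0, 1.0]] [[-2.58182733e-02 -9.99540551e-01 -1.58777836e-02  1.22889925e+02]
 [-9.81339812e-01  2.83691260e-02 -1.90177197e-01  5.91486623e+02]
 [ 1.90540259e-01  1.06714543e-02 -9.81621378e-01  1.25964833e+03]
 [ 0.00000000e+00  0.00000000e+00  0.00000000e+00  1.00000000e+00]]
wrist [[370.81294483760973, 0.0, 280.4680330684108], [0.0, 370.81294483760973, 203.2694784228578], [0.0, 0.0, 1.0]] [[ 3.28830020e-01  9.44388139e-01 -1.36437650e-03 -6.24334501e+02]
 [ 9.01811900e-01 -3.13575681e-01  2.97330775e-01 -3.64630341e+01]
 [ 2.80367822e-01 -9.90016956e-02 -9.54773559e-01  3.91537992e+02]
 [ 0.00000000e+00  0.00000000e+00  0.00000000e+00  1.00000000e+00]]
```

View pics/scene0.png

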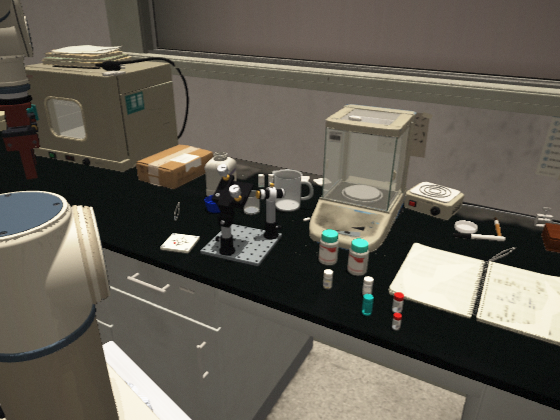

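View pics/top0.png

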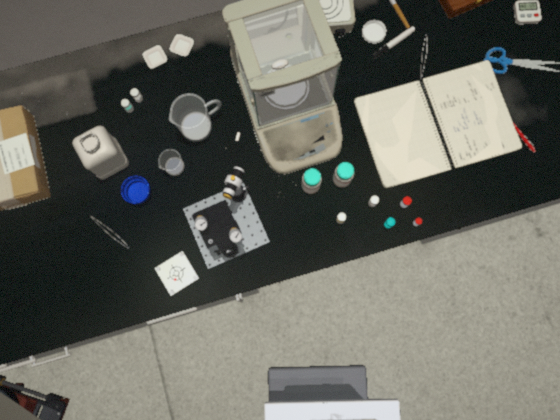

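View pics/wrist0.png

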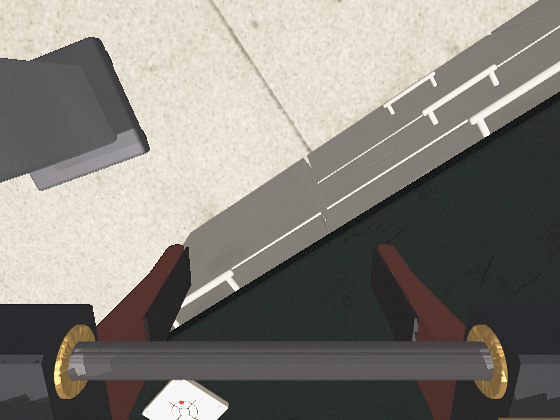

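```bash
cat > h.py <<'E'
from workcell import *
import cv2, numpy as np
from scipy.spatial.transform import Rotation as R
def ray(im,u,v):
    V=np.array(im["view"]);K=np.array(im["mtx"])
    d=V[:3,:3].T@np.linalg.solve(K,[u,v,1.0]);c=-V[:3,:3].T@V[:3,3];return c,d
def onz(im,u,v,z):
    c,d=ray(im,u,v);return c+d*(z-c[2])/d[2]
def proj(im,p):
    V=np.array(im["view"]);q=V[:3,:3]@np.array(p)+V[:3,3];q=np.array(im["mtx"])@q;return q[:2]/q[2]
def save(im,name,box=None,s=1):
    a=im["pixels"][:,:,::-1]
    if box: a=a[box[1]:box[3],box[0]:box[2]]
    a=cv2.resize(a,None,fx=s,fy=s,interpolation=cv2.INTER_CUBIC);cv2.imwrite("pics/"+name,a)
def blobs(im,mask,mn=3):
    n,l,st,c=cv2.connectedComponentsWithStats(mask.astype(np.uint8));return [(c[i].round(2).tolist(),int(st[i][4]),st[i][:4].tolist()) for i in range(1,n) if st[i][4]>=mn]
E
python3 - <<'E'
from h import *
im=get_image("top");save(im,"t1.png",(140,160,300,300),5);save(im,"t2.png",(290,150,450,250),5)
s=get_image("scene");save(s,"s1.png",(150,150,310,270),5);save(s,"s2.png",(300,220,440,340),5)
P=im["pixels"].astype(int);r,g,b=P[...,0],P[...,1],P[...,2]
hsv=cv2.cvtColor(im["pixels"],cv2.COLOR_RGB2HSV)
print("red",blobs(im,(r>110)&(r>2*g)&(r>2*b)))
print("mint",blobs(im,(g>110)&(g>1.3*r)))
E
```

```text
red [([536.0, 14.5], 6, [535, 14, 3, 2]), ([524.39, 138.8], 97, [515, 126, 20, 26]), ([406.94, 200.15], 66, [403, 196, 9, 9]), ([418.33, 220.36], 39, [415, 217, 7, 8])]
mint [([491.03, 56.03], 58, [485, 48, 15, 13]), ([506.0, 60.44], 55, [501, 56, 12, 11]), ([500.19, 70.12], 16, [493, 68, 14, 4]), ([128.47, 107.24], 17, [126, 105, 6, 5]), ([344.92, 170.25], 251, [337, 162, 17, 18]), ([311.8, 176.48], 250, [304, 168, 17, 18]), ([389.33, 222.24], 88, [384, 217, 11, 11])]
```

View pics/t1.png

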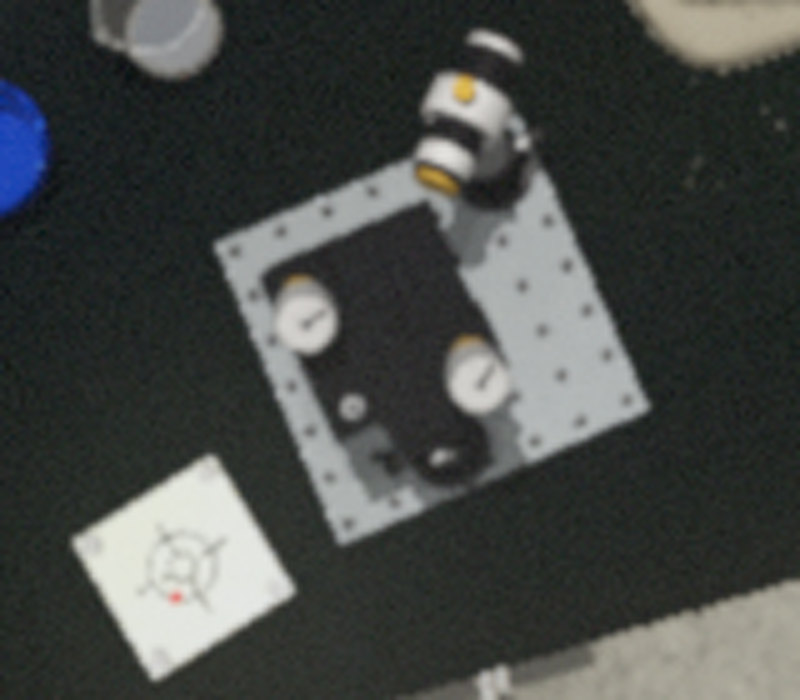

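View pics/t2.png

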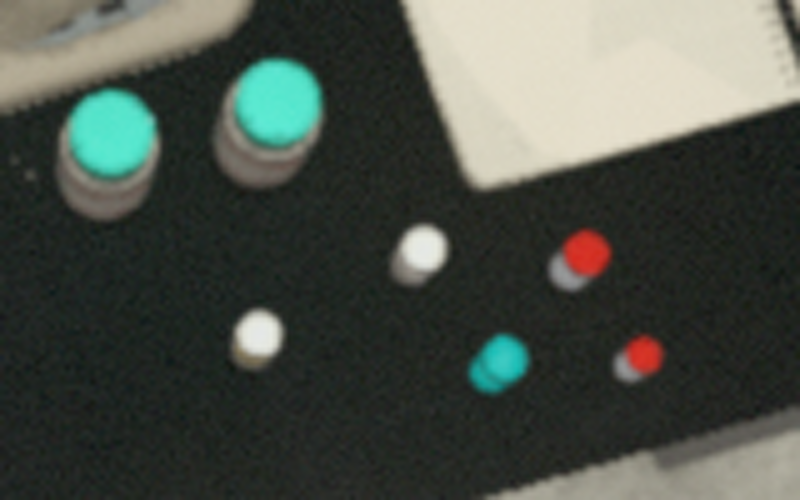

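View pics/s1.png

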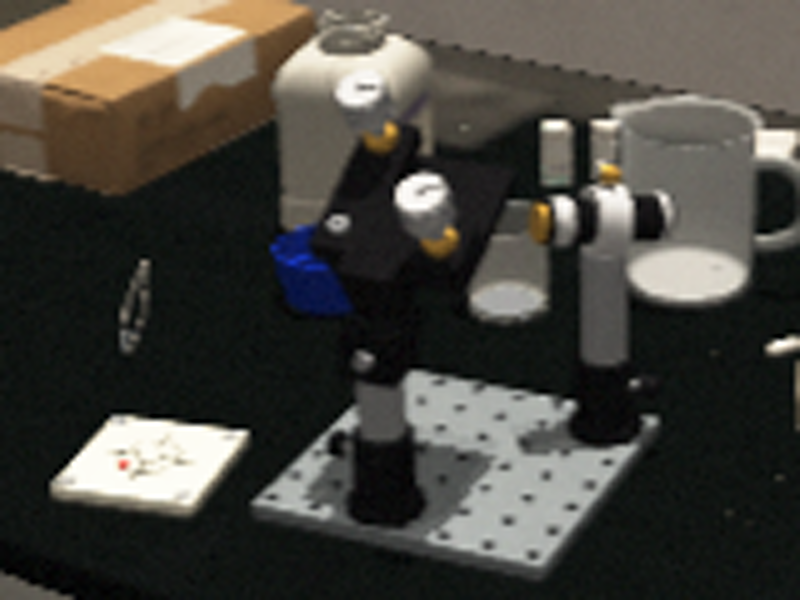

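View pics/s2.png

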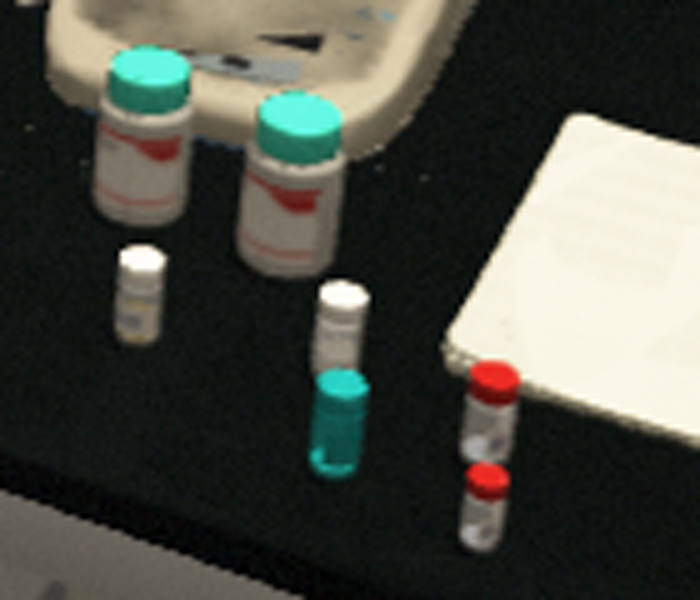

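```bash
python3 - <<'E'
from h import *
im=get_image("top");s=get_image("scene")
f=lambda u,v:(140+u/5-.4,160+v/5-.4)
from scipy.optimize import least_squares
px=[f(215,243),f(342,545),f(650,408)]
W=np.array([onz(im,*p,10)[:2] for p in px]);B=np.array([[94,72],[-72,72],[-72,-94]],float)
def res(q):
    c,n=np.cos(q[2]),np.sin(q[2]);return ((B@np.array([[c,n],[-n,c]])+q[:2])-W).ravel()
r=least_squares(res,[W[:,0].mean(),W[:,1].mean(),.5]);print("bench",r.x,r.fun.round(1))
# check with the hidden knobs
x0,y0,th=r.x
c,n=np.cos(th),np.sin(th)
T=lambda p:np.array([x0+c*p[0]-n*p[1],y0+n*p[0]+c*p[1],p[2]])
for nm,p in [("ku",(-6,28,217)),("kl",(-55,-28,189)),("mark",(-50,147,10))]:
    w=T(p);print(nm,w.round(1),proj(im,w).round(1),proj(s,w).round(1))
# target & spot
P=im["pixels"].astype(int)
sub=(P[...,0]-P[...,1]>60);sub[:250]=0;sub[300:]=0;sub[:,:150]=0;sub[:,210:]=0
print("spot",blobs(im,sub,1))
wt=(P.min(2)>150);wt[:245]=0;wt[300:]=0;wt[:,:150]=0;wt[:,205:]=0
cs,_=cv2.findContours(wt.astype(np.uint8),cv2.RETR_EXTERNAL,cv2.CHAIN_APPROX_NONE);cmax=max(cs,key=cv2.contourArea)
q=cv2.minAreaRect(cmax);print(q);print("plate centre",onz(im,*q[0],10))
bx=cv2.boxPoints(q);print(np.array([onz(im,*b,10)[:2] for b in bx]).round(1))
for u,v in [(183,567)]:print("ring",onz(im,*f(u,v),10))
for nm,u in [("red",(406.94,200.15)),("small",(418.33,220.36)),("teal",(389.3,222.2))]: print(nm,onz(im,*u,45).round(1))
E
```

```text
bench [5.64096852e+02 2.51769331e+02 3.93756835e-01] [-0.2 -0.2  0.2  0.1  0.1  0.1]
ku [547.8 275.3 217. ] [200.7 222.7] [222.6 170.4]
kl [524.  204.8 189. ] [235.4 234.9] [234.5 191.3]
mark [461.5 368.3  10. ] [176.4 272.8] [179.6 241.3]
spot [([174.5, 279.0], 2, [174, 279, 2, 1])]
((176.1629180908203, 272.9606628417969), (32.329933166503906, 34.02592468261719), 57.9946174621582)
plate centre [461.2221491  369.01737506  10.        ]
[[474.3 426. ]
 [517.1 355.1]
 [448.2 312.3]
 [406.2 382.8]]
ring [461.12302584 368.92478968  10.        ]
red [ 620.3 -201.7   45. ]
small [ 569.5 -225.7   45. ]
teal [ 567.  -155.2   45. ]
```

```bash
python3 - <<'E'
from h import *
o=get_obs();print(o["t"])
Rt=R.from_rotvec(o["orientation"]).as_matrix();print("tool axes cols\n",Rt.round(3))
w=get_image("wrist");V=np.array(w["view"]);c=-V[:3,:3].T@V[:3,3]
print("cam in tool",Rt.T@(c-o["ee_pos"]));print("cam axes in tool (rows x,y,z)\n",(V[:3,:3]@Rt).round(3))
for n in("top","scene"):
    V=np.array(get_image(n)["view"]);print(n,-V[:3,:3].T@V[:3,3])
save(w,"w1.png",(120,360,260,420),5)
P=w["pixels"].astype(int);m=(P[...,0]>130)&(P[...,1]<110)&(P[...,2]<110);m[:385]=0
b=blobs(w,m,2);print(b)
for q in b: print(onz(w,*q[0],10))
E
```

```text
0.35
tool axes cols
 [[-0.    -0.944  0.329]
 [-0.     0.329  0.944]
 [-1.    -0.    -0.   ]]
cam in tool [-1.95863397e+02  8.20177725e+01  9.85962742e-02]
cam axes in tool (rows x,y,z)
 [[-0.     0.001  1.   ]
 [-0.297 -0.955  0.001]
 [ 0.955 -0.297  0.   ]]
top [ 343.60845847   92.61122532 1350.93621767]
scene [-115.74525158 -544.8848283   619.01273952]
[([66.11, 386.67], 9, [65, 385, 4, 5]), ([77.0, 385.5], 2, [77, 385, 1, 2]), ([79.0, 386.5], 4, [79, 385, 1, 4]), ([82.4, 385.8], 5, [82, 385, 2, 3]), ([482.0, 386.0], 3, [482, 385, 1, 3]), ([72.5, 387.5], 2, [72, 387, 2, 2]), ([75.0, 388.0], 5, [75, 386, 1, 5]), ([486.25, 387.75], 4, [486, 387, 2, 3]), ([489.0, 386.5], 2, [489, 386, 1, 2]), ([71.0, 389.5], 2, [71, 389, 1, 2]), ([489.5, 389.0], 2, [489, 389, 2, 1]), ([63.4, 391.0], 5, [63, 390, 2, 3]), ([79.0, 390.5], 2, [79, 390, 1, 2]), ([487.2, 393.8], 5, [487, 392, 2, 4]), ([491.62, 393.88], 8, [490, 392, 4, 5]), ([67.5, 395.5], 4, [66, 395, 4, 2]), ([71.2, 394.8], 5, [70, 394, 3, 3]), ([495.5, 394.5], 2, [495, 394, 2, 2]), ([180.67, 401.89], 9, [179, 401, 4, 3]), ([504.5, 419.0], 2, [504, 419, 2, 1])]
[377.21435856 246.62939966  10.        ]
[380.07649675 260.36423139  10.        ]
[382.27471972 261.97932491  10.        ]
[382.70547514 266.5122929   10.        ]
[546.93397095 737.74635989  10.        ]
[380.98291854 253.55081569  10.        ]
[382.70109106 256.13005145  10.        ]
[551.38129372 742.28880549  10.        ]
[550.57690734 745.86767462  10.        ]
[383.12874029 250.26324696  10.        ]
[554.65554291 745.79647216  10.        ]
[382.07251289 240.10873171  10.        ]
[387.81275333 258.98784707  10.        ]
[561.19638766 741.78508478  10.        ]
[563.14858073 747.01591443  10.        ]
[390.03224093 241.51290903  10.        ]
[390.58564573 246.45840053  10.        ]
[565.72675168 751.46499648  10.        ]
[446.22237917 372.23818969  10.        ]
[609.04490003 755.88391045  10.        ]
```

View pics/w1.png

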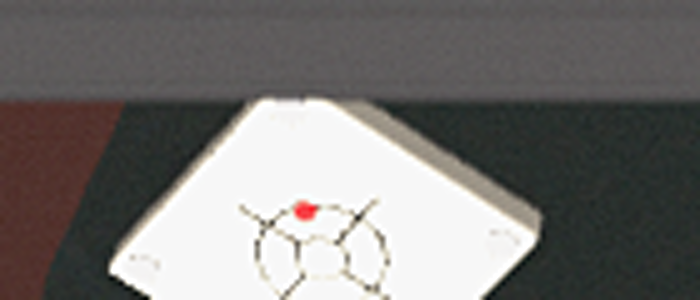

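```bash
python3 - <<'E'
from h import *
w=get_image("wrist");t=get_image("top")
th=.393757;c,n=np.cos(th),np.sin(th)
Rb=np.array([[c,n],[-n,c]])
J=np.array([[-6.2,-4.5],[.2,8.6]])
for im,a,b in [(w,(180.67,401.89),(184,411.2)),(t,(175,279.),(140+183/5-.4,160+567/5-.4))]:
    A=onz(im,*a,10)[:2];B=onz(im,*b,10)[:2];d=Rb@(B-A);print(A,B,d,np.linalg.solve(J,d))
E
```

```text
[446.37677165 372.30644159] [461.54952884 370.2713096 ] [13.23084935 -7.70058106] [-1.50958965 -0.86030967]
[446.49356155 371.72143262] [461.12302584 368.92478968] [12.43697063 -8.19537666] [-1.33687052 -0.92186076]
```

```bash
cat >> h.py <<'E'
x0,y0,th=564.1,251.77,.39376
cb,sb=np.cos(th),np.sin(th)
Rb3=np.array([[cb,-sb,0],[sb,cb,0],[0,0,1]])
B2W=lambda p:np.array([x0,y0,0])+Rb3@np.array(p,float)
KU=B2W((-6,28,217));KL=B2W((-55,-28,189))
a=Rb3@np.array([.5,0,-.8660254]);e=Rb3@np.array([.8660254,0,.5]);yb=Rb3@np.array([0,1,0])
def knobR(roll): # degrees about tool x
    return np.column_stack([a,yb,e])@R.from_euler('x',roll,degrees=True).as_matrix()
def downR(yaw): # tool z along world yaw deg
    z=np.array([np.cos(np.radians(yaw)),np.sin(np.radians(yaw)),0]);x=np.array([0,0,-1.]);return np.column_stack([x,np.cross(z,x),z])
def plan(goal,Rg,n=0,step=60,deg=10.5):
    o=get_obs();p=np.array(o["ee_pos"]);Rc=R.from_rotvec(o["orientation"]);w=(Rc.inv()*R.from_matrix(Rg)).as_rotvec()
    d=np.array(goal)-p;n=n or max(1,int(np.ceil(max(np.linalg.norm(d)/step,np.degrees(np.linalg.norm(w))/deg))))
    print("t",round(o["t"],2),"d",d.round(1),"turn",np.degrees(w).round(1),"q",o["qpos"].round(2),"f",o["ft_force"].round(1),"w",round(o["width"],1))
    for i in range(n):
        print([(Rc.inv().apply(d/n)/10).round(2).tolist(),np.degrees(w/n).round(1).tolist()]);Rc=Rc*R.from_rotvec(w/n)
E
python3 - <<'E'
from h import *
print(KU,KL,a)
plan(KU-50*a,knobR(41))
E
python3 -m crank --help | head -20
```

```text
[547.81658733 275.32526421 217.        ] [524.05155865 204.81126977 189.        ] [ 0.46173651  0.19183169 -0.8660254 ]
t 0.6 d [ 318.8 -324.4   71.6] turn [ 87.  -33.1  -2.1] q [ 1.22  0.42  1.63 -0.    1.09 -0.02] f [-0.1  0.5  1. ] w 87.7
[[-0.8, -4.53, -2.24], [9.7, -3.7, -0.2]]
[[-0.89, -4.84, -1.39], [9.7, -3.7, -0.2]]
[[-0.93, -5.01, -0.5], [9.7, -3.7, -0.2]]
[[-0.92, -5.02, 0.41], [9.7, -3.7, -0.2]]
[[-0.84, -4.88, 1.3], [9.7, -3.7, -0.2]]
[[-0.71, -4.59, 2.15], [9.7, -3.7, -0.2]]
[[-0.53, -4.16, 2.93], [9.7, -3.7, -0.2]]
[[-0.3, -3.61, 3.62], [9.7, -3.7, -0.2]]
[[-0.04, -2.95, 4.18], [9.7, -3.7, -0.2]]invalid input: not JSON, or not a number
```

```bash
python3 -m crank '[[[-3,-4.5,-2.2],[9.7,-3.7,-0.2],6],[[-1.5,-4.8,-1.4],[9.7,-3.7,-0.2],6],[[-0.9,-5,-0.5],[9.7,-3.7,-0.2],6],[[-0.9,-5,0.4],[9.7,-3.7,-0.2],6],[[0,0,0],[0,0,0],6]]'; python3 - <<'E'
from h import *
plan(KU-50*a,knobR(41))
E
```

```text
t: 1.23
ee_pos: [347.7, 443.7, 248.6]
orientation: [-0.311, 1.308, 0.52]
ft_force: [-0.6, 0.1, 0.2]
width: 59.9
t 1.23 d [ 177.  -178.    11.7] turn [ 47.9 -18.3  -1.2] q [ 0.89  0.14  1.9  -0.02  0.85  0.36] f [-0.6  0.1  0.2] w 59.9
[[-0.29, -4.87, 1.23], [9.6, -3.7, -0.2]]
[[-0.17, -4.59, 2.03], [9.6, -3.7, -0.2]]
[[0.0, -4.19, 2.77], [9.6, -3.7, -0.2]]
[[0.22, -3.67, 3.43], [9.6, -3.7, -0.2]]
[[0.47, -3.05, 3.97], [9.6, -3.7, -0.2]]
```

```bash
python3 -m crank '[[[-0.3,-4.9,1.2],[9.6,-3.7,-0.2],6],[[-0.2,-4.6,2.0],[9.6,-3.7,-0.2],6],[[0,-4.2,2.8],[9.6,-3.7,-0.2],6],[[0.2,-3.7,3.4],[9.6,-3.7,-0.2],6],[[0.5,-3,4],[9.6,-3.7,-0.2],6]]';python3 -m crank '[[[0,0,0],[0,0,0],6]]'; python3 - <<'E'
from h import *
plan(KU-50*a,knobR(41))
w=get_image("wrist");save(w,"w2.png");t=get_image("top");save(t,"t3.png",(140,160,300,300),4)
for k in(KU,KL):print(proj(w,k-11*a),proj(w,k))
E
```

```text
t: 1.85
ee_pos: [525.3, 268.0, 259.9]
orientation: [0.442, 1.098, -0.024]
ft_force: [-0.0, 0.7, 0.9]
width: 60.0
t: 1.98
ee_pos: [525.2, 267.4, 259.3]
orientation: [0.439, 1.1, -0.024]
ft_force: [-0.4, -0.1, -0.1]
width: 60.0
t 1.98 d [-0.4 -1.7  1. ] turn [ 0.  -0.  -0.2] q [ 0.47  0.08  2.04 -0.07  0.5   0.85] f [-0.4 -0.1 -0.1] w 60.0
[[-0.14, -0.13, 0.06], [0.0, -0.0, -0.2]]
[281.48288044 218.79796113] [281.44753973 213.53467627]
[273.27918839 321.38063291] [273.55344699 312.71268494]
```

View pics/w2.png

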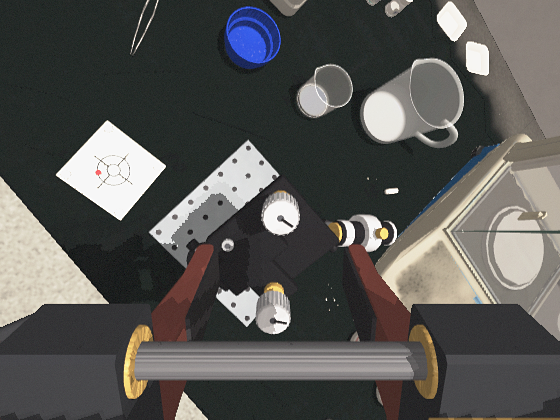

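View pics/t3.png

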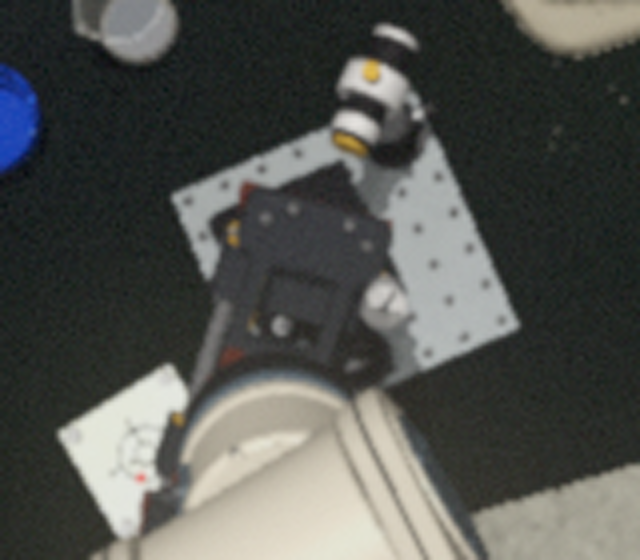

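```bash
cat >> h.py <<'E'
J=np.array([[-6.2,-4.5],[.2,8.6]])
def spotm(name=None,est=None):
    w=get_image("wrist");P=w["pixels"].astype(np.float32);c0=proj(w,[461.3,369.5,10.]) if est is None else est
    x,y=[int(round(v)) for v in c0];b=45
    xs,ys=max(0,x-b),max(0,y-b);A=P[ys:y+b,xs:x+b];r=A[...,0];gb=np.maximum(A[...,1],A[...,2])
    wgt=np.clip(r-gb-50,0,None);yy,xx=np.mgrid[:A.shape[0],:A.shape[1]]
    s=np.array([(wgt*xx).sum(),(wgt*yy).sum()])/max(wgt.sum(),1)+[xs,ys]
    white=(A.min(2)>150).astype(np.uint8)
    cs,_=cv2.findContours(white,cv2.RETR_EXTERNAL,cv2.CHAIN_APPROX_NONE)
    print("win",xs,ys,"spot px",s.round(2),"wt",wgt.sum()/200,"world",onz(w,*s,10).round(2))
    if name: save(w,name,(xs,ys,x+b,y+b),7)
    return w,s,(xs,ys)
E
python3 - <<'E'
from h import *
w,s,o=spotm("w3.png")
E
```

```text
win 70 125 spot px [ 99.56 172.4 ] wt 10.275 world [445.98 372.07  10.  ]
```

View pics/w3.png

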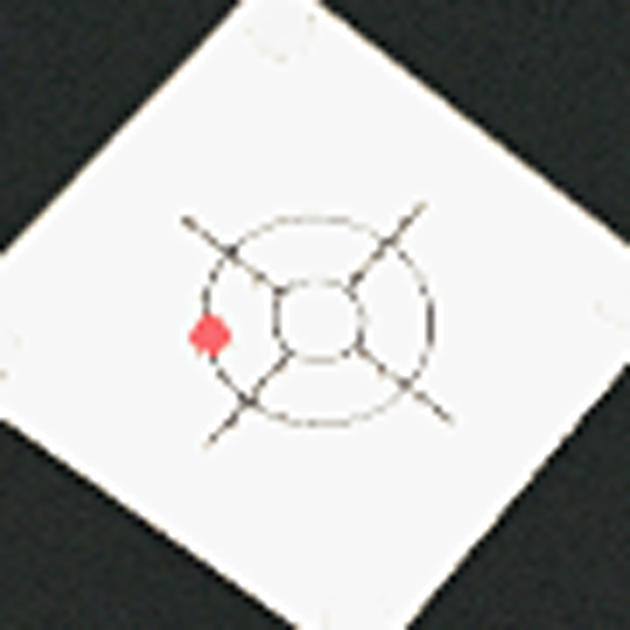

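```bash
python3 -m crank '[[[1.85,-0.15,0.05],[0,0,-0.2],6],[[1.8,0,0],[0,0,0],6],[[1.6,0,0],[0,0,0],6],[[1.35,0,0],[0,0,0],6],[[0,0,0],[0,0,0],6]]'; python3 - <<'E'
from h import *
plan(KU+17*a,knobR(41))
w=get_image("wrist");save(w,"w4.png")
E
```

```text
t: 2.75
ee_pos: [554.5, 279.8, 201.0]
orientation: [0.435, 1.102, -0.026]
ft_force: [-0.3, -0.0, 0.5]
width: 60.0
t 2.75 d [ 1.1 -1.2  1.3] turn [ 0.1 -0.1 -0. ] q [ 0.47  0.22  2.03 -0.1   0.38  0.87] f [-0.3 -0.   0.5] w 60.0
[[-0.08, -0.04, 0.19], [0.1, -0.1, -0.0]]
```

View pics/w4.png

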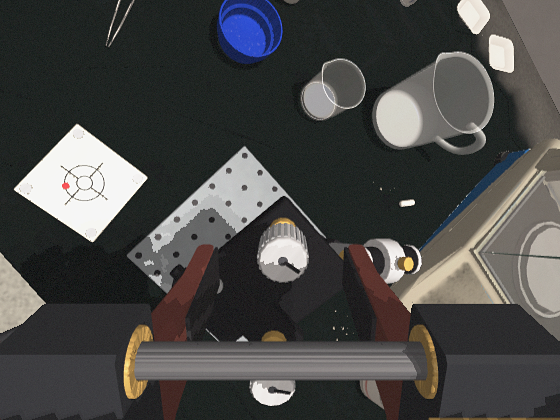

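```bash
python3 -m crank '[[[0,0,0.15],[0,0,0],6],[[0,0,0],[0,0,0],3.4]]';python3 -m crank '[[[0,0,0],[0,0,0],2],[[0,0,0],[0,0,0],2],[[0,0,0],[0,0,0],2]]'; python3 - <<'E'
from h import *
plan(KU+17*a,knobR(41));o=get_obs();Rc=R.from_rotvec(o["orientation"]);print(Rc.inv().apply(o["ft_force"]),o["moment"])
w,s,_=spotm()
print(Rb3.T@(onz(w,*s,10)-[461.3,369.5,10]))
E
```

```text
t: 3.05
ee_pos: [556.5, 279.0, 203.6]
orientation: [0.437, 1.1, -0.025]
ft_force: [0.5, -0.9, 0.4]
width: 53.2
t: 3.42
ee_pos: [556.2, 279.0, 202.9]
orientation: [0.436, 1.1, -0.025]
ft_force: [0.1, 0.3, 0.2]
width: 23.7
t 3.42 d [-0.5 -0.4 -0.6] turn [ 0.1 -0.  -0.1] q [ 0.46  0.21  2.03 -0.09  0.38  0.86] f [0.1 0.3 0.2] w 23.7
[[0.02, -0.07, -0.05], [0.1, -0.0, -0.1]]
[-0.04625419  0.35574476  0.09942937] [-0.12679273  0.30548402 -0.000589  ]
win 37 138 spot px [ 62.97 185.75] wt 19.76 world [446.1  371.99  10.  ]
[-13.08290187   8.12852663   0.        ]
```

```bash
python3 -m crank '[[[0,0,0],[-10,0,0],2],[[0,0,0],[-10,0,0],2],[[0,0,0],[-10,0,0],2],[[0,0,0],[-10,0,0],2],[[0,0,0],[0,0,0],2]]'; python3 - <<'E'
from h import *
plan(KU+17*a,knobR(41));o=get_obs();Rc=R.from_rotvec(o["orientation"]);print(Rc.inv().apply(o["ft_force"]),o["moment"])
w,s,_=spotm("w5.png")
save(w,"w5f.png")
print(Rb3.T@(onz(w,*s,10)-[461.3,369.5,10]))
E
```

```text
t: 4.1
ee_pos: [556.1, 279.0, 202.7]
orientation: [-0.19, 1.036, 0.349]
ft_force: [-0.1, 0.2, -0.2]
width: 19.9
t 4.1 d [-0.5 -0.4 -0.4] turn [40.  -0.  -0.1] q [ 0.46  0.21  2.03 -0.09  0.38  0.16] f [-0.1  0.2 -0.2] w 19.9
[[0.0, -0.01, -0.02], [10.0, -0.0, -0.0]]
[[0.0, -0.01, -0.02], [10.0, -0.0, -0.0]]
[[0.0, -0.01, -0.01], [10.0, -0.0, -0.0]]
[[0.0, -0.01, -0.01], [10.0, -0.0, -0.0]]
[ 0.18017753  0.19573812 -0.18057393] [-0.11399673  0.22268304 -0.0090739 ]
win 63 0 spot px [89.43 32.24] wt 26.345 world [446.03 372.08  10.  ]
[-13.11799134   8.23848128   0.        ]
```

View pics/w5f.png

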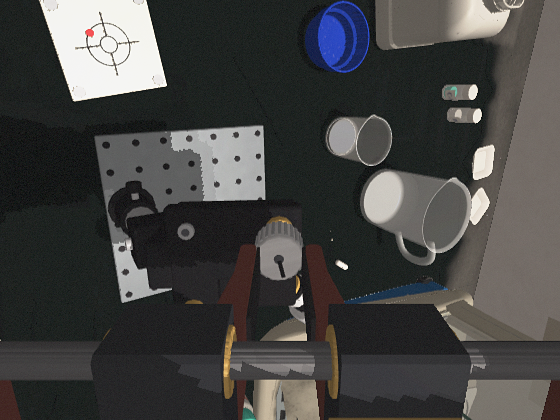

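```bash
python3 - <<'E'
from h import *
w=get_image("wrist");o=get_obs();Rt=R.from_rotvec(o["orientation"]).as_matrix();p=o["ee_pos"]
print("tcp",proj(w,p),"grasp",proj(w,p-19*Rt[:,0]));
for d in(-11,0,11):print(d,proj(w,KU+d*a))
for z in(10,-10,):print("pad z",z,proj(w,p+z*Rt[:,2]),proj(w,p+z*Rt[:,2]+10*Rt[:,1]),proj(w,p+z*Rt[:,2]-10*Rt[:,1]))
save(w,"w6.png",(210,190,350,340),5)
s=get_image("scene");save(s,"s6.png",(170,120,330,240),5);print(proj(s,p),proj(s,KU),proj(s,p-19*Rt[:,0]))
E
```

```text
tcp [280.58938537 238.73713689] grasp [280.6041471  252.89130049]
-11 [279.00524521 260.77479928]
0 [279.07275151 251.50954248]
11 [279.13336442 243.19040431]
pad z 10 [298.13052836 238.74927579] [298.3961032  222.26587899] [297.87231002 254.77607731]
pad z -10 [263.04770885 238.72499761] [262.81353079 222.24074646] [263.27539991 254.75261613]
[224.47268273 174.43894199] [222.60193559 170.39328038] [222.43591185 169.59655447]
```

View pics/w6.png

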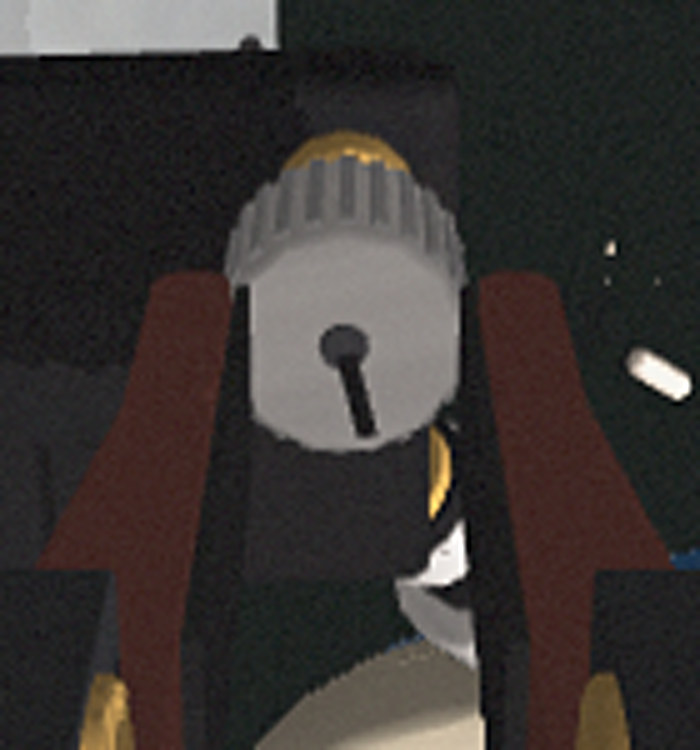

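View pics/s6.png

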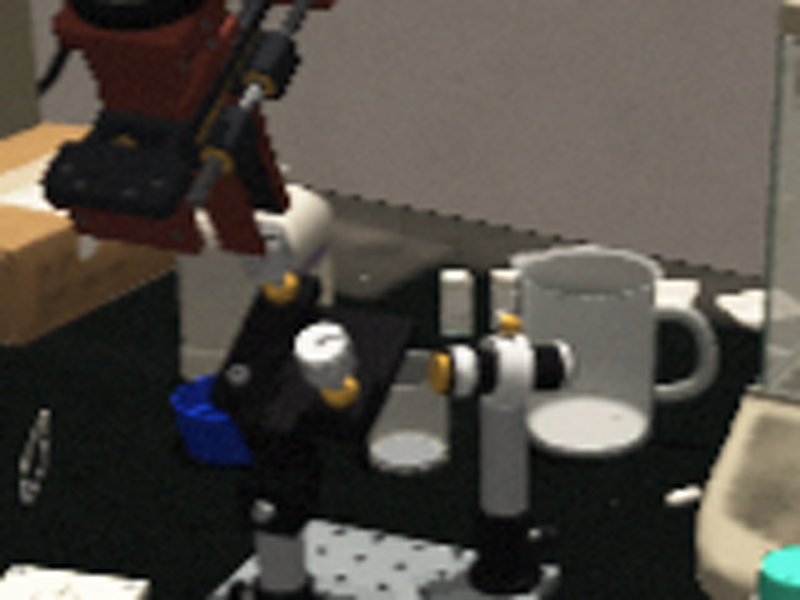

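```bash
python3 -m crank '[[[0,0,0],[0,0,0],1.6],[[0,0,0],[0,0,0],1.6]]'; python3 - <<'E'
from h import *
w=get_image("wrist");o=get_obs();print(o["moment"],o["ft_force"])
save(w,"w7.png",(210,190,350,340),5)
E
```

```text
t: 4.5
ee_pos: [556.2, 279.0, 202.8]
orientation: [-0.19, 1.036, 0.35]
ft_force: [-0.5, 0.2, 0.9]
width: 16.0
[-0.1725934   0.19258602  0.02796926] [-0.73689048  0.23386566  0.03678908]
```

View pics/w7.png

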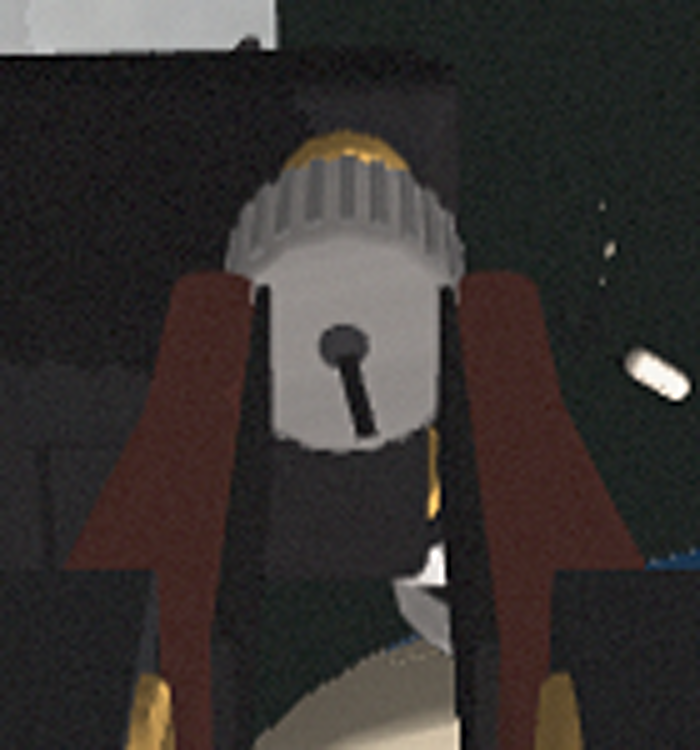

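```bash
python3 -m crank '[[[0,0,0],[10,0,0],6],[[0,0,0],[10,0,0],6],[[0,0,0],[10,0,0],6],[[0,0,0],[10,0,0],6],[[0,0,0],[0,0,0],6]]'; python3 -m crank '[[[1,0,0],[0,0,0],6],[[1,0,0],[0,0,0],6],[[0,0,0],[0,0,0],6]]'; python3 - <<'E'
from h import *
plan(KU+37*a,knobR(41))
w=get_image("wrist");save(w,"w8.png",(140,160,420,360),2.8)
E
```

```text
t: 5.18
ee_pos: [556.2, 279.0, 202.8]
orientation: [0.435, 1.101, -0.025]
ft_force: [0.3, -0.1, 0.3]
width: 59.5
t: 5.55
ee_pos: [565.2, 282.8, 184.0]
orientation: [0.434, 1.102, -0.026]
ft_force: [-0.7, 0.8, 0.3]
width: 60.1
t 5.55 d [-0.3 -0.3  0.9] turn [ 0.1 -0.1  0. ] q [ 0.46  0.26  2.02 -0.1   0.34  0.87] f [-0.7  0.8  0.3] w 60.1
[[-0.1, -0.01, 0.02], [0.1, -0.1, 0.0]]
```

View pics/w8.png

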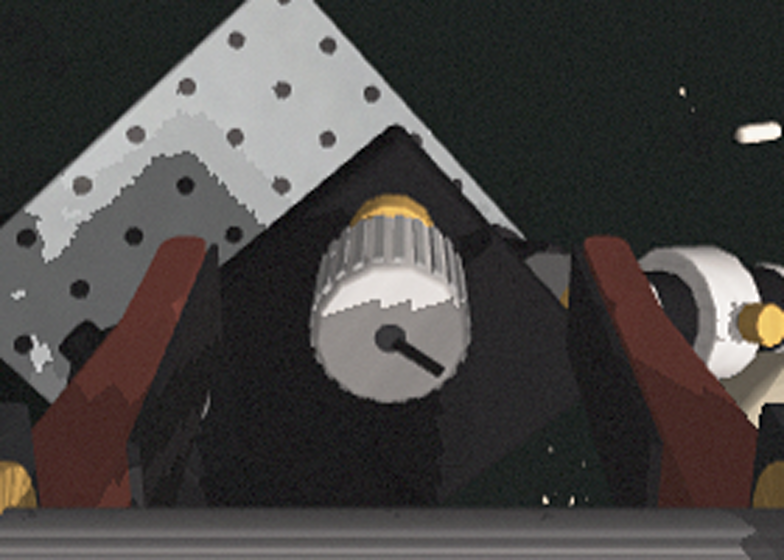

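```bash
python3 -m crank '[[[0.7,0,0],[0,0,0],6],[[0.6,0,0],[0,0,0],6],[[0,0,0],[0,0,0],3.5]]'; python3 -m crank '[[[0,0,0],[0,0,0],2],[[0,0,0],[0,0,0],2],[[0,0,0],[0,0,0],2],[[0,0,0],[0,0,0],2]]'; python3 - <<'E'
from h import *
plan(KU+51*a,knobR(41));o=get_obs();print(o["moment"])
w,s,_=spotm();print(Rb3.T@(onz(w,*s,10)-[461.3,369.5,10]))
save(w,"w9.png",(140,160,420,360),2.8)
E
```

```text
t: 5.98
ee_pos: [571.3, 285.3, 173.6]
orientation: [0.436, 1.101, -0.026]
ft_force: [0.2, -0.4, -0.4]
width: 53.2
t: 6.48
ee_pos: [570.2, 285.5, 173.7]
orientation: [0.436, 1.103, -0.026]
ft_force: [-5.3, 3.4, 1.2]
width: 23.5
t 6.47 d [ 1.2 -0.4 -0.9] turn [ 0.1 -0.1 -0. ] q [ 0.46  0.28  2.02 -0.1   0.32  0.87] f [-5.3  3.4  1.2] w 23.5
[[0.12, -0.04, 0.08], [0.1, -0.1, -0.0]]
[0.32469236 0.96550738 0.30621828]
win 18 147 spot px [ 42.67 194.94] wt 24.825 world [446.11 372.13  10.  ]
[-13.02192176   8.25434604   0.        ]
```

View pics/w9.png

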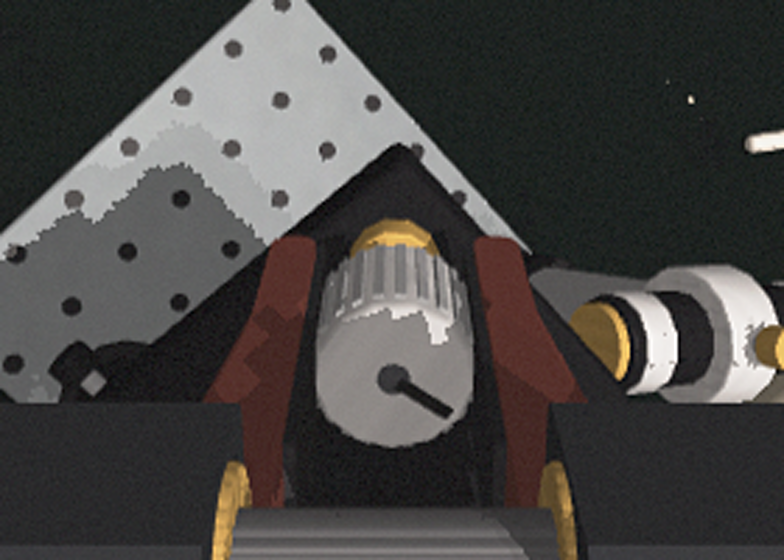

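```bash
python3 -m crank '[[[0,0,-0.05],[-10,0,0],1.5],[[0,0,0],[-10,0,0],1.5],[[0,0,0],[-10,0,0],1.5],[[0,0,0],[-10,0,0],1.5],[[0,0,0],[0,0,0],1.5]]'; python3 - <<'E'
from h import *
plan(KU+51*a,knobR(1));o=get_obs();print(o["moment"])
w,s,_=spotm("w10.png");print(Rb3.T@(onz(w,*s,10)-[461.3,369.5,10]))
E
```

```text
t: 7.15
ee_pos: [570.3, 285.5, 173.8]
orientation: [-0.19, 1.037, 0.349]
ft_force: [-5.3, 0.8, 1.5]
width: 23.7
t 7.15 d [ 1.1 -0.4 -0.9] turn [ 0.  -0.  -0.1] q [ 0.46  0.28  2.02 -0.11  0.32  0.18] f [-5.3  0.8  1.5] w 23.7
[[0.12, -0.08, 0.03], [0.0, -0.0, -0.1]]
[0.06277029 0.84236291 0.28187581]
win 46 0 spot px [76.36 26.73] wt 31.405 world [450.32 374.05  10.  ]
[-8.39631026  8.41609227  0.        ]
```

View pics/w10.png

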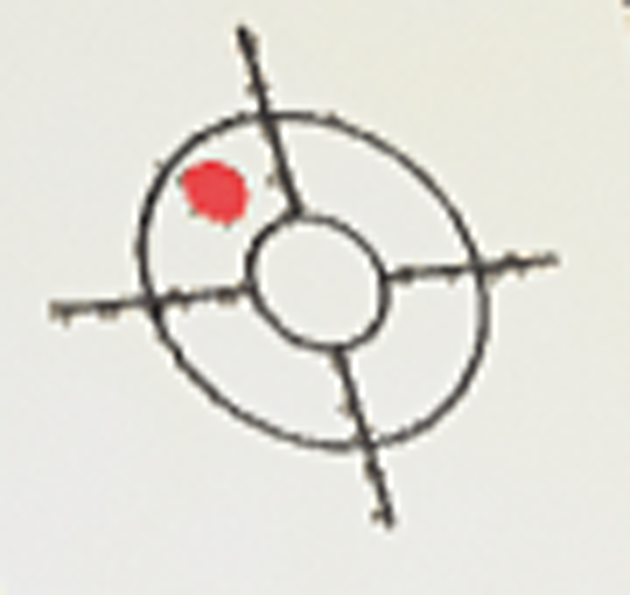

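```bash
cat >> h.py <<'E'
def rem(w,s,ring):
    d=(Rb3.T@(onz(w,*ring,10)-onz(w,*s,10)))[:2];x=np.linalg.solve(J,d);print("ring world",onz(w,*ring,10).round(2),"need mm",d.round(2),"rad",x.round(3),"deg",np.degrees(x).round(1))
E
python3 - <<'E'
from h import *
w,s,o=spotm()
rem(w,s,(46+317/7-.4,283/7-.4))
E
```

```text
win 46 0 spot px [76.06 27.2 ] wt 32.08 world [450.31 374.03  10.  ]
ring world [461.45 369.61  10.  ] need mm [ 8.59 -8.35] rad [-0.692 -0.955] deg [-39.6 -54.7]
```

```bash
python3 -m crank '[[[0,0,0],[-10,0,0],1.5],[[0,0,0],[-10,0,0],1.5],[[0,0,0],[-10,0,0],1.5],[[0,0,0],[-8,0,0],1.5],[[0,0,0],[0,0,0],1.5]]'; python3 - <<'E'
from h import *
plan(KU+51*a,knobR(-37))
w=get_image("wrist");save(w,"w11.png");p=proj(w,[461.45,369.6,10]);print(p)
t=get_image("top");save(t,"t11.png",(150,245,210,305),8)
E
```

```text
t: 7.88
ee_pos: [570.3, 285.6, 173.8]
orientation: [-0.783, 0.891, 0.686]
ft_force: [-5.3, 1.8, 2.7]
width: 23.2
t 7.88 d [ 1.1 -0.4 -1. ] turn [-0.   0.  -0.1] q [ 0.46  0.28  2.02 -0.11  0.32 -0.48] f [-5.3  1.8  2.7] w 23.2
[[0.12, -0.08, -0.03], [-0.0, 0.0, -0.1]]
[222.37144602 -57.8327626 ]
```

View pics/w11.png

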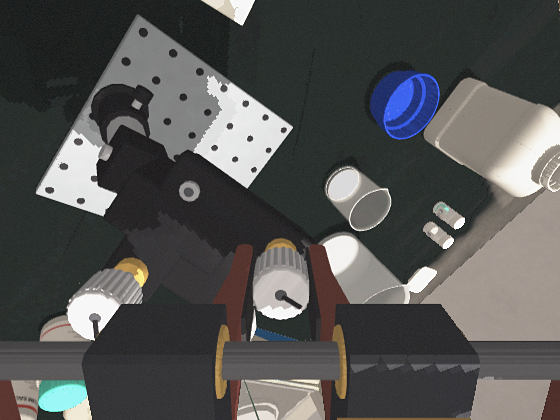

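View pics/t11.png

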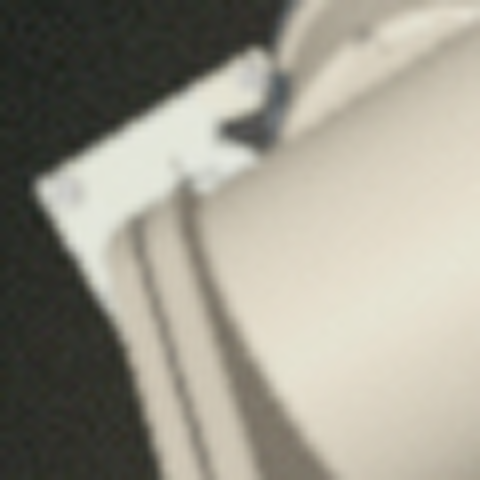

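```bash
python3 -m crank '[[[0,0,0],[0,0,0],5],[[0,0,0],[0,0,0],5],[[-2,0,0],[0,0,0],5],[[-4,0,0],[0,0,0],6],[[-2,0,0],[0,0,0],6]]'; python3 - <<'E'
from h import *
plan(KL-36*a,knobR(53))
E
```

```text
t: 8.6
ee_pos: [534.2, 270.0, 245.1]
orientation: [-0.784, 0.888, 0.686]
ft_force: [0.8, -0.1, 0.3]
width: 59.8
t 8.6 d [-26.8 -72.1 -24.9] turn [90.   0.2 -0.1] q [ 0.47  0.11  2.04 -0.08  0.47 -0.51] f [ 0.8 -0.1  0.3] w 59.8
[[-0.05, -0.11, -0.89], [10.0, 0.0, -0.0]]
[[-0.05, -0.27, -0.86], [10.0, 0.0, -0.0]]
[[-0.05, -0.41, -0.8], [10.0, 0.0, -0.0]]
[[-0.05, -0.54, -0.71], [10.0, 0.0, -0.0]]
[[-0.05, -0.66, -0.61], [10.0, 0.0, -0.0]]
[[-0.05, -0.75, -0.49], [10.0, 0.0, -0.0]]
[[-0.05, -0.83, -0.35], [10.0, 0.0, -0.0]]
[[-0.05, -0.88, -0.2], [10.0, 0.0, -0.0]]
[[-0.05, -0.9, -0.04], [10.0, 0.0, -0.0]]
```

```bash
python3 -m crank '[[[0,-0.1,-0.9],[10,0,0],6],[[0,-0.3,-0.9],[10,0,0],6],[[-0.1,-0.4,-0.8],[10,0,0],6],[[-0.1,-0.5,-0.7],[10,0,0],6],[[-0.1,-0.7,-0.6],[10,0,0],6]]'; python3 -m crank '[[[0,-0.8,-0.5],[10,0,0],6],[[0,-0.8,-0.3],[10,0,0],6],[[0,-0.9,-0.2],[10,0,0],6],[[0,-0.9,0],[10,0,0],6],[[0,0,0],[0,0,0],6]]';python3 - <<'E'
from h import *
plan(KL-36*a,knobR(53))
w,s,o=spotm("w12.png");rem(w,s,proj(w,[461.45,369.6,10]));save(w,"w12f.png")
for d in (-11,0,11):print(proj(w,KL+d*a))
E
```

```text
t: 9.22
ee_pos: [519.2, 229.2, 229.8]
orientation: [0.004, 1.065, 0.236]
ft_force: [0.0, -0.0, -0.4]
width: 59.9
t: 9.85
ee_pos: [508.8, 196.7, 216.9]
orientation: [0.623, 1.102, -0.142]
ft_force: [0.4, 0.6, -1.0]
width: 59.9
t 9.85 d [-1.4  1.2  3.2] turn [ 0.1 -0.  -0. ] q [0.32 0.07 2.16 0.09 0.39 0.78] f [ 0.4  0.6 -1. ] w 59.9
[[-0.32, 0.17, -0.08], [0.1, -0.0, -0.0]]
win 49 86 spot px [ 83.54 128.41] wt 17.92 world [454.31 375.8   10.  ]
ring world [461.45 369.6   10.  ] need mm [ 4.21 -8.47] rad [ 0.036 -0.985] deg [  2.1 -56.5]
[279.43935345 222.43807036]
[279.49357221 216.62037916]
[279.54328177 211.28652672]
```

View pics/w12.png

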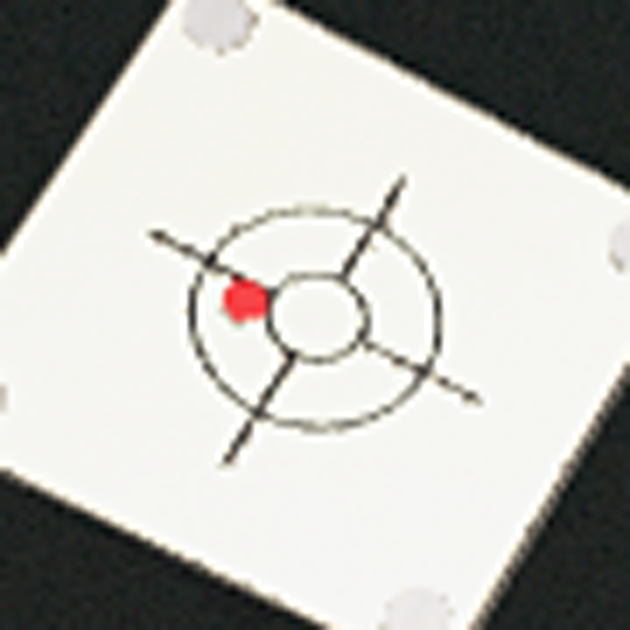

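View pics/w12f.png

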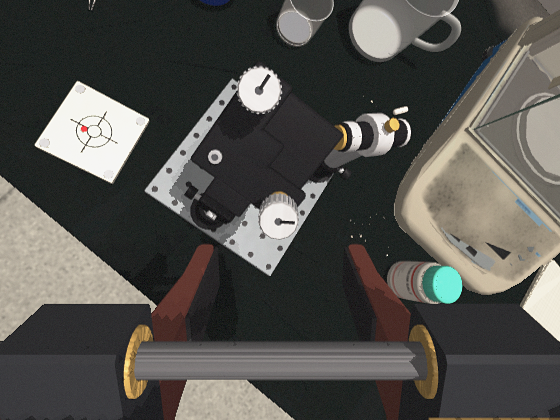

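```bash
python3 -m crank '[[[2.5,0.15,-0.1],[0,0,0],6],[[2.5,0,0],[0,0,0],6],[[1.5,0,0],[0,0,0],6],[[1,0,0],[0,0,0],6],[[0,0,0],[0,0,0],6]]'; python3 - <<'E'
from h import *
plan(KL+51*a,knobR(53))
w=get_image("wrist");save(w,"w13.png",(140,160,420,360),2.8)
E
```

```text
t: 10.52
ee_pos: [543.2, 213.6, 151.9]
orientation: [0.623, 1.103, -0.142]
ft_force: [-0.6, 0.4, 0.2]
width: 59.8
t 10.53 d [ 4.4  1.  -7.1] turn [ 0.1 -0.1 -0. ] q [0.34 0.25 2.14 0.13 0.23 0.74] f [-0.6  0.4  0.2] w 59.8
[[0.84, -0.02, 0.08], [0.1, -0.1, -0.0]]
```

View pics/w13.png

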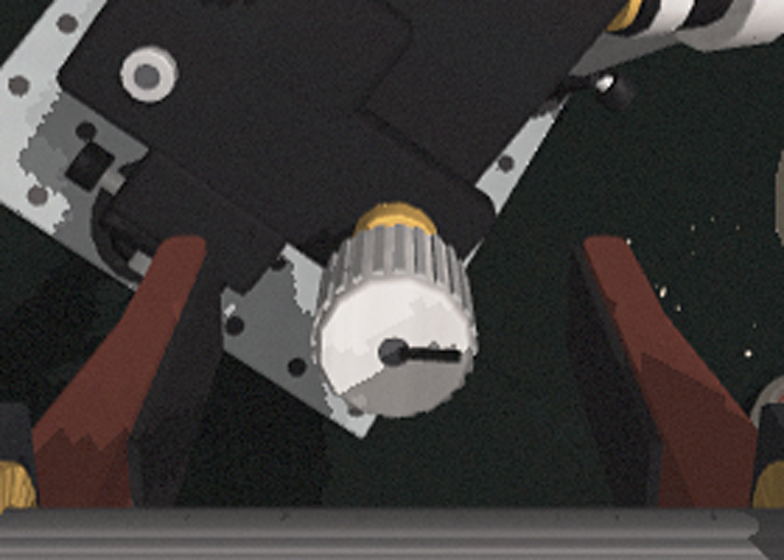

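```bash
python3 -m crank '[[[0.8,0,0],[0,0,0],6],[[0,0,0],[0,0,0],3.5]]'; python3 -m crank '[[[0,0,0],[0,0,0],1.5],[[0,0,0],[0,0,0],1.5],[[0,0,0],[0,0,0],1.5],[[0,0,0],[0,0,0],1.5]]'; python3 - <<'E'
from h import *
plan(KL+51*a,knobR(53));o=get_obs();print("tool f",R.from_rotvec(o["orientation"]).inv().apply(o["ft_force"]))
w,s,o=spotm();rem(w,s,proj(w,[461.45,369.6,10]));save(w,"w14.png")
E
```

```text
t: 10.82
ee_pos: [547.0, 215.0, 145.4]
orientation: [0.624, 1.102, -0.142]
ft_force: [0.1, -0.1, -0.7]
width: 53.4
t: 11.32
ee_pos: [546.7, 215.1, 145.5]
orientation: [0.624, 1.103, -0.142]
ft_force: [-2.0, 1.7, 1.7]
width: 23.5
t 11.32 d [ 0.9 -0.5 -0.7] turn [ 0.1 -0.1 -0.1] q [0.34 0.27 2.14 0.14 0.21 0.73] f [-2.   1.7  1.7] w 23.5
[[0.09, -0.03, 0.07], [0.1, -0.1, -0.1]]
tool f [-2.04709341  1.24259479 -2.01228548]
win 2 99 spot px [ 33.98 141.73] wt 31.5 world [454.21 375.66  10.  ]
ring world [461.45 369.6   10.  ] need mm [ 4.36 -8.38] rad [ 0.003 -0.974] deg [  0.2 -55.8]
```

View pics/w14.png

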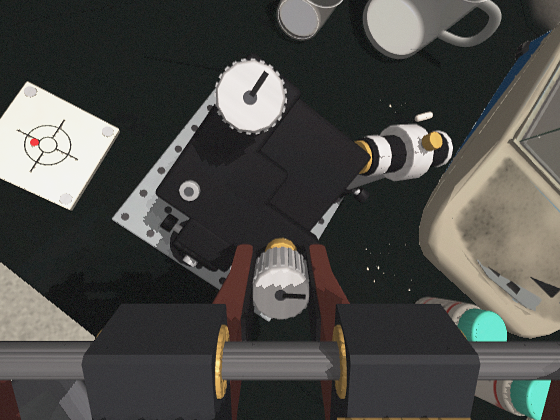

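```bash
python3 -m crank '[[[0,0,0],[-10,0,0],1.5],[[0,0,0],[-10,0,0],1.5],[[0,0,0],[-10,0,0],1.5],[[0,0,0],[-10,0,0],1.5],[[0,0,0],[-9,0,0],1.5]]';python3 -m crank '[[[0,0,0],[0,0,0],1.5]]'; python3 - <<'E'
from h import *
w,s,o=spotm("w15.png");rem(w,s,proj(w,[461.45,369.6,10]))
E
```

```text
t: 12.0
ee_pos: [547.0, 215.1, 145.6]
orientation: [-0.149, 1.042, 0.325]
ft_force: [-0.9, 0.4, 2.2]
width: 23.0
t: 12.12
ee_pos: [547.0, 215.1, 145.6]
orientation: [-0.143, 1.043, 0.322]
ft_force: [-2.4, 0.6, 2.3]
width: 23.0
win 99 0 spot px [99.  0.] wt 0.0 world [439.43 331.11  10.  ]
ring world [461.45 369.6   10.  ] need mm [35.1  27.09] rad [-8.085  3.338] deg [-463.2  191.3]
```

View pics/w15.png

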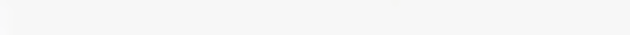

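```bash
python3 -m crank '[[[0,0,0],[-4,0,0],1.5],[[0,0,0],[0,0,0],1.5]]'; python3 - <<'E'
from h import *
t=get_image("scene");save(t,"s16.png",(150,220,210,265),10)
t=get_image("top");save(t,"t16.png",(150,245,210,305),8)
E
```

```text
t: 12.42
ee_pos: [547.0, 215.1, 145.6]
orientation: [-0.204, 1.033, 0.358]
ft_force: [-2.6, 0.9, 3.5]
width: 23.5
```

View pics/s16.png

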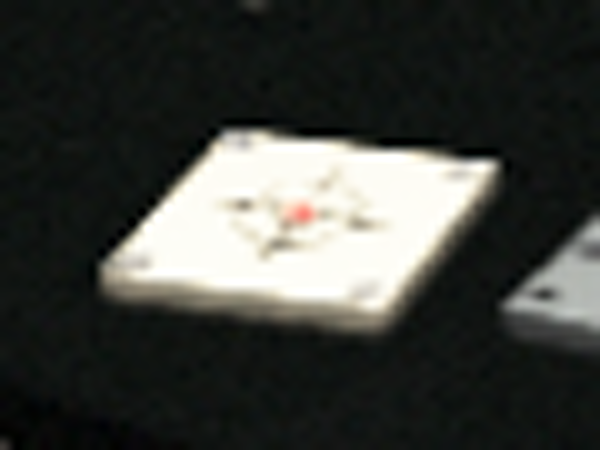

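View pics/t16.png

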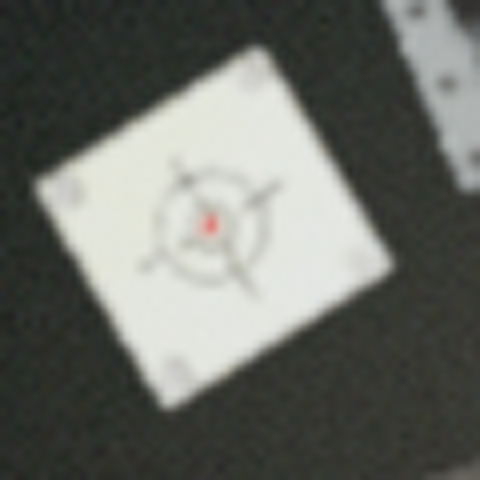

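```bash
python3 -m crank '[[[0,0,0],[0,0,0],5],[[0,0,0],[0,0,0],5],[[-2,0,0],[0,0,0],5],[[-4,0,0],[0,0,0],6],[[-4,0,0],[5,0,0],6]]'; python3 -m crank '[[[0,0,0],[10,0,0],6],[[0,0,0],[10,0,0],6],[[0,0,0],[0,0,0],6]]'; python3 - <<'E'
from h import *
w,s,o=spotm("w17.png");rem(w,s,proj(w,[461.45,369.6,10]))
E
```

```text
t: 13.15
ee_pos: [500.0, 195.2, 232.3]
orientation: [-0.126, 1.048, 0.312]
ft_force: [0.9, 0.5, 1.0]
width: 59.8
t: 13.52
ee_pos: [500.6, 195.5, 232.0]
orientation: [0.184, 1.085, 0.127]
ft_force: [-0.1, -0.5, 0.2]
width: 59.7
win 86 0 spot px [130.48  44.13] wt 17.66 world [461.01 369.92  10.  ]
ring world [461.45 369.6   10.  ] need mm [ 0.28 -0.46] rad [-0.007 -0.053] deg [-0.4 -3. ]
```

View pics/w17.png

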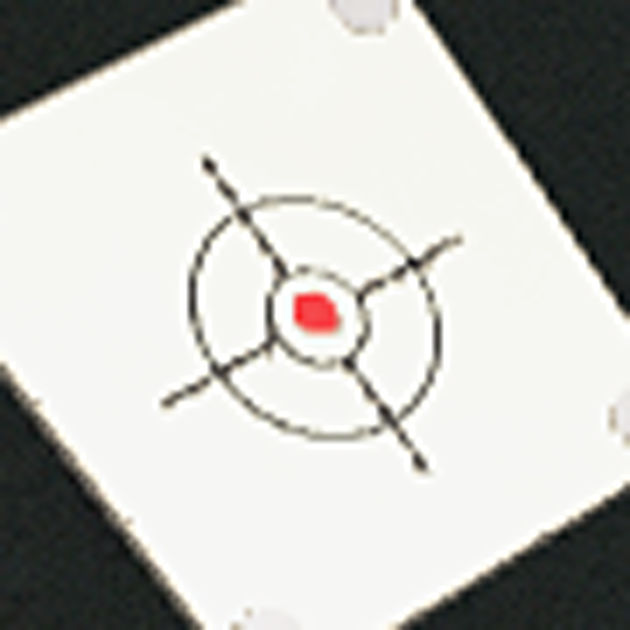

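```bash
python3 - <<'E'
from h import *
t=get_image("top");s=get_image("scene")
for nm,u,z in [("jarb",(344.92,170.25),83),("jara",(311.8,176.48),83),("wa",(290+424/5-.4,150+248/5-.4),45),("wb",(290+260/5-.4,150+334/5-.4),45),("red",(406.94,200.15),45),("small",(418.33,220.36),35),("teal",(389.33,222.24),40)]:
    p=onz(t,*u,z);print(nm,p.round(1),proj(s,p).round(1), "dist",np.hypot(*(p-[620.3,-201.7,0])[:2]).round(0))
# scene check of red cap
P=s["pixels"].astype(int);m=(P[...,0]>110)&(P[...,0]>2*P[...,1])
print(blobs(s,m,15))
o=get_obs();print(np.hypot(620,-201),np.degrees(np.arctan2(-201.7,620)))
E
```

```text
jarb [690.  -49.8  83. ] [358.8 242.1] dist 167.0
jara [677.   30.2  83. ] [328.9 232.6] dist 239.0
wa [ 625.  -122.5   45. ] [367.9 278.7] dist 79.0
wb [584.6 -40.5  45. ] [327.6 271.6] dist 165.0
red [ 620.3 -201.7   45. ] [398.3 294.7] dist 0.0
small [ 571.2 -228.1   35. ] [396.8 314.9] dist 56.0
teal [ 567.7 -156.2   40. ] [366.  298.3] dist 70.0
[([398.56, 295.12], 52, [394, 292, 10, 7]), ([397.3, 315.08], 40, [393, 313, 9, 6])]
651.7675966170764 -18.020876818209334
```

```bash
python3 - <<'E'
from h import *
plan(np.array([620.3,-201.7,150]),downR(-18))
plan(np.array([520,50,240]),downR(-5))
E
```

```text
t 13.68 d [ 119.6 -397.3  -81.7] turn [ 15.5  25.3 -16.3] q [0.33 0.03 2.16 0.08 0.43 0.3 ] f [ 0.2  0.4 -0. ] w 59.9
[[0.62, -5.09, 1.28], [1.9, 3.2, -2.0]]
[[0.72, -5.02, 1.49], [1.9, 3.2, -2.0]]
[[0.81, -4.94, 1.7], [1.9, 3.2, -2.0]]
[[0.88, -4.85, 1.91], [1.9, 3.2, -2.0]]
[[0.94, -4.75, 2.13], [1.9, 3.2, -2.0]]
[[0.99, -4.64, 2.34], [1.9, 3.2, -2.0]]
[[1.01, -4.52, 2.55], [1.9, 3.2, -2.0]]
[[1.03, -4.39, 2.75], [1.9, 3.2, -2.0]]
t 13.68 d [  19.3 -145.6    8.3] turn [  2.8  26.9 -13.3] q [0.33 0.03 2.16 0.08 0.43 0.3 ] f [ 0.2  0.4 -0. ] w 59.9
[[-0.88, -4.7, 1.11], [0.9, 9.0, -4.4]]
[[-0.68, -4.74, 1.06], [0.9, 9.0, -4.4]]
[[-0.48, -4.77, 1.05], [0.9, 9.0, -4.4]]
```

Back off first, then swing over to the vial at height.

```bash
python3 -m crank '[[[-3,-3,0],[0,0,0],6],[[-0.9,-4.7,0],[0.9,9,-4.4],6],[[-0.7,-4.7,0],[0.9,9,-4.4],6],[[-0.5,-4.8,1],[0.9,9,-4.4],6],[[0,0,0],[0,0,0],6]]';  python3 - <<'E'
from h import *
plan(np.array([620.3,-201.7,120]),downR(-18))
E
```

```text
t: 14.3
ee_pos: [488.5, 14.8, 251.6]
orientation: [0.071, 1.572, -0.068]
ft_force: [-1.2, -0.5, -0.7]
width: 60.4
t 14.3 d [ 131.8 -216.5 -131.6] turn [12.9 -0.1 -0.1] q [0.   0.15 1.86 0.   1.14 0.09] f [-1.2 -0.5 -0.7] w 60.4
[[2.62, -4.09, 3.02], [2.6, -0.0, -0.0]]
[[2.62, -3.94, 3.19], [2.6, -0.0, -0.0]]
[[2.62, -3.8, 3.37], [2.6, -0.0, -0.0]]
[[2.63, -3.64, 3.53], [2.6, -0.0, -0.0]]
[[2.63, -3.48, 3.69], [2.6, -0.0, -0.0]]
```

```bash
python3 -m crank '[[[1.6,-4.1,3],[2.6,0,0],5],[[2,-4,3.2],[2.6,0,0],5],[[2.6,-3.8,3.4],[2.6,0,0],5],[[2.6,-3.6,3.5],[2.6,0,0],5],[[2.6,-3.5,3.7],[2.6,0,0],5]]'; python3 -m crank '[[[0,0,0],[0,0,0],5]]'; python3 - <<'E'
from h import *
plan(np.array([620.3,-201.7,120]),downR(-18))
w=get_image("wrist");save(w,"w18.png");print(proj(w,[620.3,-201.7,45]))
P=w["pixels"].astype(int);m=(P[...,0]>110)&(P[...,0]>2*P[...,1])&(P[...,0]>2*P[...,2])
for b in blobs(w,m,60):print(b,onz(w,*b[0],45))
E
```

```text
t: 14.92
ee_pos: [617.8, -200.4, 135.7]
orientation: [0.249, 1.558, -0.244]
ft_force: [0.4, 0.1, -0.5]
width: 49.8
t: 15.05
ee_pos: [616.7, -201.3, 133.7]
orientation: [0.251, 1.562, -0.245]
ft_force: [0.3, -0.3, -0.1]
width: 50.3
t 15.05 d [  3.6  -0.4 -13.7] turn [-0.1 -0.3 -0.2] q [-0.34  0.52  1.61  0.    1.02 -0.02] f [ 0.3 -0.3 -0.1] w 50.3
[[1.36, 0.07, 0.36], [-0.1, -0.3, -0.2]]
[285.49367257 194.84240699]
([285.46, 193.72], 439, [274, 183, 24, 23]) [ 620.55908451 -200.80671189   45.        ]
([239.89, 236.48], 233, [231, 229, 18, 16]) [ 573.48493553 -224.12458085   45.        ]
```

View pics/w18.png

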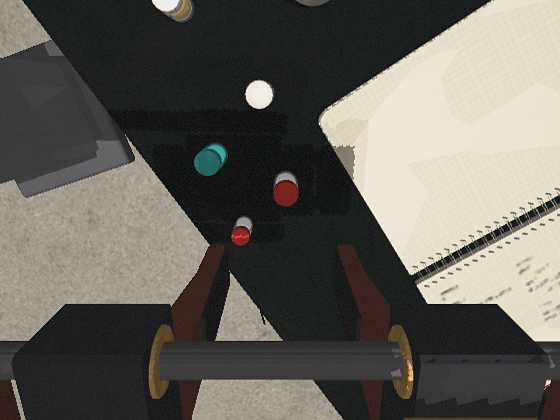

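```bash
python3 -m crank '[[[4,0.05,0.35],[0,-0.3,-0.2],5],[[4,0,0],[0,0,0],5],[[3,0,0],[0,0,0],5],[[0,0,0],[0,0,0],5]]'; python3 - <<'E'
from h import *
plan(np.array([620.5,-201.3,20]),downR(-18))
w=get_image("wrist");save(w,"w19.png")
s=get_image("scene");save(s,"s19.png",(340,220,460,340),6)
P=w["pixels"].astype(int);m=(P[...,0]>110)&(P[...,0]>2*P[...,1])&(P[...,0]>2*P[...,2])
for b in blobs(w,m,60):print(b,onz(w,*b[0],45))
E
```

```text
t: 15.6
ee_pos: [619.0, -198.6, 25.8]
orientation: [0.245, 1.558, -0.246]
ft_force: [0.2, 0.0, 1.5]
width: 50.2
t 15.6 d [ 1.5 -2.7 -5.8] turn [ 0.1 -0.1  0. ] q [-0.33  0.66  1.65 -0.    0.82 -0.02] f [0.2 0.  1.5] w 50.2
[[0.58, -0.21, 0.23], [0.1, -0.1, 0.0]]
([284.57, 255.39], 979, [266, 239, 38, 34]) [ 620.58736869 -200.57306934   45.        ]
([225.51, 313.7], 134, [220, 303, 11, 21]) [ 579.00135546 -224.10079473   45.        ]
```

View pics/w19.png

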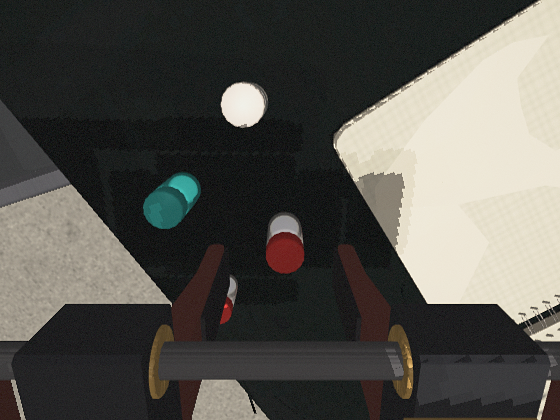

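View pics/s19.png

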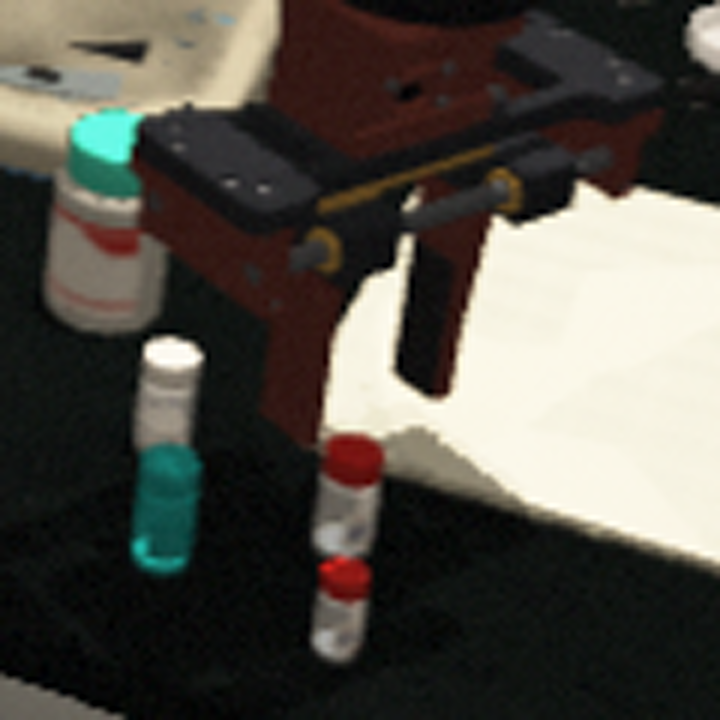

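```bash
python3 -m crank '[[[0.5,-0.2,0.2],[0,0,0],5],[[0,0,0],[0,0,0],5]]'; python3 - <<'E'
from h import *
plan(np.array([620.5,-201.1,-21]),downR(-18))
E
```

```text
t: 15.95
ee_pos: [623.0, -203.7, 22.9]
orientation: [0.245, 1.553, -0.248]
ft_force: [0.5, -0.2, 0.1]
width: 49.6
t 15.95 d [ -2.5   2.6 -43.9] turn [-0.   0.2  0.1] q [-0.33  0.67  1.65 -0.    0.82 -0.02] f [ 0.5 -0.2  0.1] w 49.6
[[4.39, 0.18, -0.33], [-0.0, 0.2, 0.1]]
```

```bash
python3 - <<'E'
from h import *
for i in range(6):
    o=get_obs();print(o["t"],o["ee_pos"].round(1),o["qpos"].round(4));w=get_image("wrist")
P=w["pixels"].astype(int);m=(P[...,0]>110)&(P[...,0]>2*P[...,1])&(P[...,0]>2*P[...,2])
for b in blobs(w,m,60):print(b,onz(w,*b[0],45))
c=-w["view"][:3,:3].T@w["view"][:3,3];print(c)
E
```

```text
15.95 [ 623.  -203.7   22.9] [-3.3360e-01  6.7240e-01  1.6455e+00 -1.6000e-03  8.1930e-01 -1.7700e-02]
16.0 [ 622.8 -203.7   22.8] [-3.3360e-01  6.7260e-01  1.6457e+00 -1.6000e-03  8.1940e-01 -1.7600e-02]
16.05 [ 622.7 -203.6   22.6] [-3.3360e-01  6.7280e-01  1.6457e+00 -1.6000e-03  8.1930e-01 -1.7600e-02]
16.1 [ 622.6 -203.6   22.4] [-3.3360e-01  6.7300e-01  1.6458e+00 -1.6000e-03  8.1930e-01 -1.7600e-02]
16.15 [ 622.5 -203.6   22.3] [-0.3336  0.6731  1.6459 -0.0017  0.8193 -0.0176]
16.2 [ 622.4 -203.6   22.2] [-0.3336  0.6733  1.6459 -0.0017  0.8193 -0.0176]
([275.36, 252.02], 1030, [257, 235, 38, 35]) [ 620.58052738 -200.65897866   45.        ]
[ 647.25523866 -125.12665158  217.93631553]
```

```bash
python3 -m crank '[[[1.5,0.2,-0.2],[0,0,0],5],[[1.5,0,0],[0,0,0],5],[[0,0,0],[0,0,0],5],[[0,0,0],[0,0,0],5]]'; python3 - <<'E'
from h import *
plan(np.array([620.6,-200.8,-21]),downR(-18))
w=get_image("wrist");save(w,"w20.png",(140,160,420,360),2.8)
s=get_image("scene");save(s,"s20.png",(340,220,460,340),6)
P=w["pixels"].astype(int);m=(P[...,0]>110)&(P[...,0]>2*P[...,1])&(P[...,0]>2*P[...,2])
for b in blobs(w,m,60):print(b,onz(w,*b[0],45))
E
```

```text
t: 16.75
ee_pos: [621.0, -201.0, -8.5]
orientation: [0.246, 1.555, -0.248]
ft_force: [-0.6, -0.5, -0.9]
width: 49.9
t 16.75 d [ -0.4   0.2 -12.5] turn [-0.   0.1  0.1] q [-0.33  0.72  1.65 -0.    0.77 -0.01] f [-0.6 -0.5 -0.9] w 49.9
[[1.25, 0.0, -0.05], [-0.0, 0.1, 0.1]]
([279.46, 286.09], 1387, [257, 267, 46, 40]) [ 620.58390722 -200.48716315   45.        ]
```

View pics/w20.png

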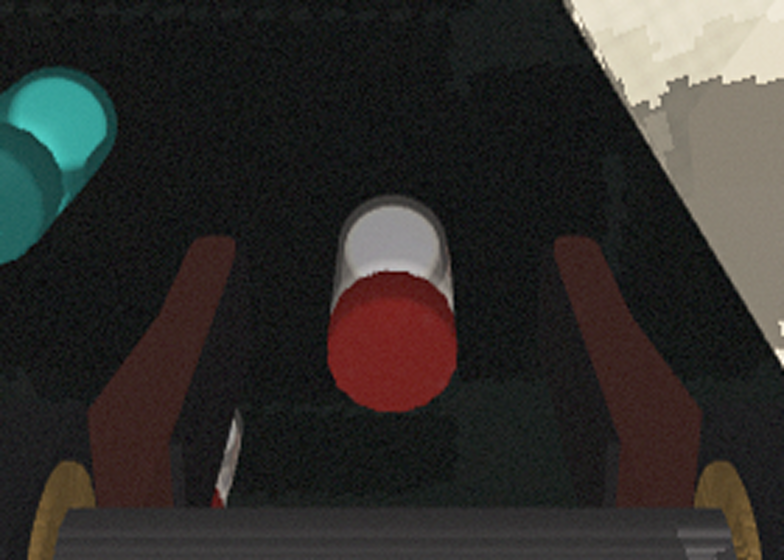

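View pics/s20.png

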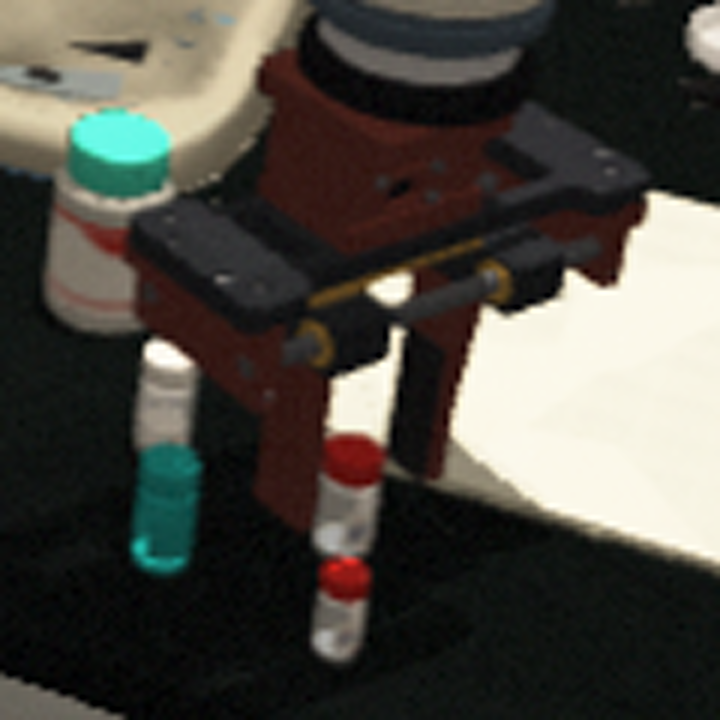

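```bash
python3 -m crank '[[[0.8,0,0],[0,0,0],5],[[0.7,0,0],[0,0,0],5],[[0,0,0],[0,0,0],5],[[0,0,0],[0,0,0],3]]'; python3 -m crank '[[[0,0,0],[0,0,0],1.5],[[0,0,0],[0,0,0],1.5],[[0,0,0],[0,0,0],1.5],[[0,0,0],[0,0,0],1.5],[[0,0,0],[0,0,0],1.5]]'; python3 - <<'E'
from h import *
plan(np.array([620.6,-200.8,-24]),downR(-18))
w=get_image("wrist");save(w,"w21.png",(140,160,420,360),2.8)
s=get_image("scene");save(s,"s21.png",(340,220,460,340),6)
P=w["pixels"].astype(int);m=(P[...,0]>80)&(P[...,0]>2.5*P[...,1])&(P[...,0]>2.5*P[...,2])
for b in blobs(w,m,60):print(b,onz(w,*b[0],45))
E
```

```text
t: 17.35
ee_pos: [621.1, -201.0, -23.2]
orientation: [0.246, 1.554, -0.248]
ft_force: [0.4, 0.4, -0.3]
width: 43.0
t: 17.98
ee_pos: [621.3, -201.1, -22.9]
orientation: [0.246, 1.554, -0.248]
ft_force: [-0.4, -0.6, 2.2]
width: 20.8
t 17.98 d [-0.7  0.3 -1.1] turn [-0.   0.2  0.1] q [-0.33  0.74  1.66 -0.    0.74 -0.01] f [-0.4 -0.6  2.2] w 20.8
[[0.11, 0.0, -0.07], [-0.0, 0.2, 0.1]]
([280.32, 299.79], 2180, [256, 273, 50, 54]) [ 621.80526543 -198.5796779    45.        ]
```

View pics/w21.png

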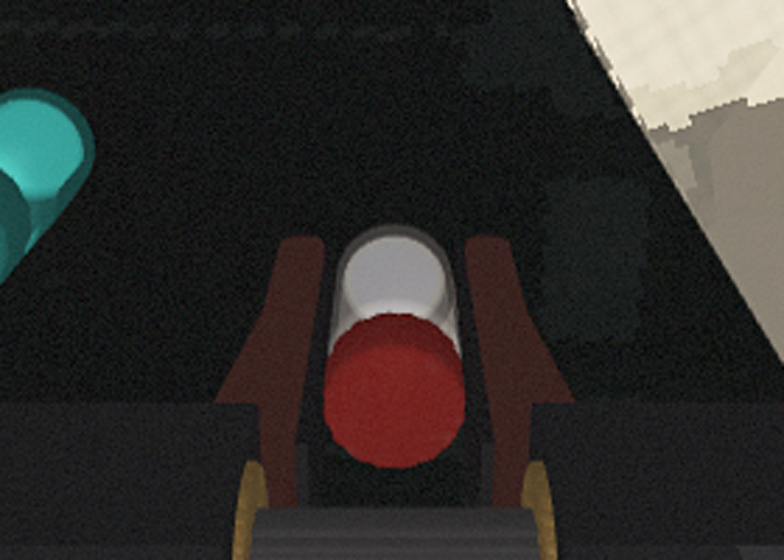

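View pics/s21.png

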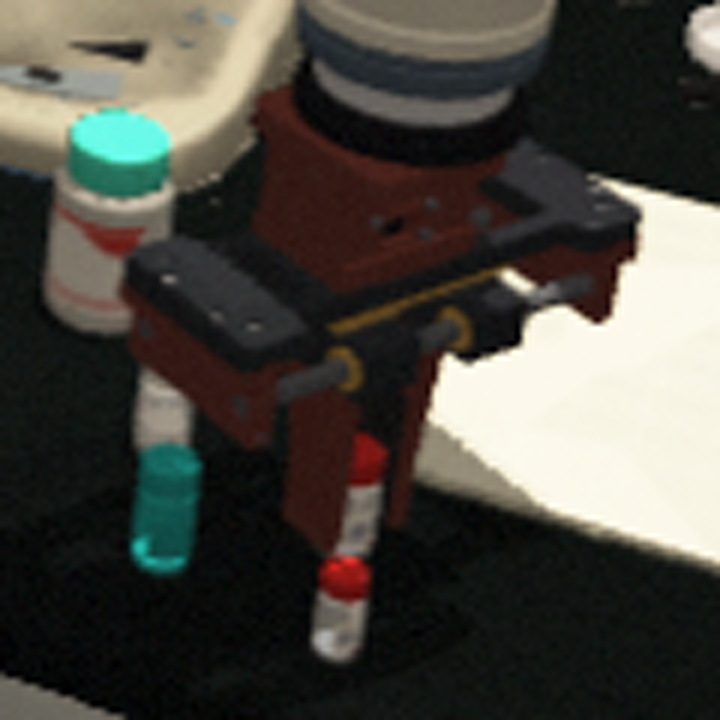

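```bash
python3 -m crank '[[[-1,0,0],[0,0,0],1.5],[[-4,0,0],[0,0,0],1.5],[[-6,0,0],[0,0,0],1.5],[[-6,0,0],[0,0,0],1.5],[[-4,0,0],[0,0,0],1.5]]'; python3 - <<'E'
from h import *
plan(np.array([430,100,200]),downR(0))
w=get_image("wrist");save(w,"w22.png")
E
```

```text
t: 18.7
ee_pos: [621.5, -200.9, 190.8]
orientation: [0.245, 1.551, -0.249]
ft_force: [0.0, -0.5, -0.1]
width: 20.6
t 18.7 d [-191.5  300.9    9.2] turn [-18.    0.3   0.1] q [-0.33  0.46  1.57 -0.    1.11 -0.01] f [ 0.  -0.5 -0.1] w 20.6
[[-0.19, 3.78, -4.59], [-3.0, 0.1, 0.0]]
[[-0.18, 4.02, -4.38], [-3.0, 0.1, 0.0]]
[[-0.18, 4.24, -4.17], [-3.0, 0.1, 0.0]]
[[-0.17, 4.45, -3.94], [-3.0, 0.1, 0.0]]
[[-0.16, 4.65, -3.7], [-3.0, 0.1, 0.0]]
[[-0.16, 4.84, -3.45], [-3.0, 0.1, 0.0]]
```

View pics/w22.png

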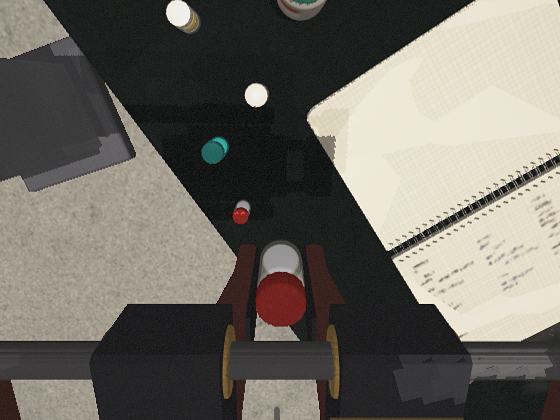

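Vial is held upright at (281,280) in the wrist view, with the others undisturbed. Next I carry it across.

```bash
python3 -m crank '[[[0,3.8,-4.6],[-3,0,0],1.5],[[0,4,-4.4],[-3,0,0],1.5],[[0,4.2,-4.2],[-3,0,0],1.5],[[0,4.4,-4],[-3,0,0],1.5],[[0,4.6,-3.7],[-3,0,0],1.5]]'; python3 -m crank '[[[0,4.8,-3.4],[-3,0,0],1.5]]'; python3 - <<'E'
from h import *
plan(np.array([461.4,369.6,80]),downR(22.6))
plan(np.array([420,330,150]),downR(22.6))
E
```

```text
t: 19.38
ee_pos: [458.4, 50.3, 186.4]
orientation: [0.039, 1.568, -0.042]
ft_force: [1.0, 0.3, -0.2]
width: 20.8
t: 19.5
ee_pos: [427.1, 100.1, 186.2]
orientation: [-0.002, 1.568, -0.001]
ft_force: [0.9, 1.4, -0.1]
width: 20.6
t 19.5 d [  34.3  269.5 -106.2] turn [-22.6   0.2   0.1] q [ 0.2   0.15  2.03 -0.    0.96  0.21] f [ 0.9  1.4 -0.1] w 20.6
[[2.12, 5.39, 0.68], [-4.5, 0.0, 0.0]]
[[2.12, 5.32, 1.11], [-4.5, 0.0, 0.0]]
[[2.12, 5.22, 1.52], [-4.5, 0.0, 0.0]]
[[2.12, 5.08, 1.93], [-4.5, 0.0, 0.0]]
[[2.12, 4.91, 2.32], [-4.5, 0.0, 0.0]]
t 19.5 d [ -7.1 229.9 -36.2] turn [-22.6   0.2   0.1] q [ 0.2   0.15  2.03 -0.    0.96  0.21] f [ 0.9  1.4 -0.1] w 20.6
[[0.9, 5.75, -0.18], [-5.6, 0.0, 0.0]]
[[0.9, 5.74, 0.39], [-5.6, 0.0, 0.0]]
[[0.9, 5.67, 0.95], [-5.6, 0.0, 0.0]]
[[0.9, 5.55, 1.51], [-5.6, 0.0, 0.0]]
```

```bash
python3 -m crank '[[[-1,5.5,-1],[-4.5,0,0],1.5],[[0,5.6,0.2],[-4.5,0,0],1.5],[[0,5.5,0.9],[-4.5,0,0],1.5],[[1,5,2],[-4.5,0,0],1.5],[[1,4,3],[-4.6,0,0],1.5]]'; python3 -m crank '[[[0,0,0],[0,0,0],1.5],[[0,0,0],[0,0,0],1.5]]'; python3 - <<'E'
from h import *
plan(np.array([461.4,369.6,40]),downR(22.6))
w=get_image("wrist");save(w,"w23.png")
E
```

```text
t: 20.12
ee_pos: [439.9, 368.2, 175.6]
orientation: [-0.314, 1.546, 0.31]
ft_force: [0.6, -0.5, 0.6]
width: 20.2
t: 20.38
ee_pos: [439.7, 365.3, 175.1]
orientation: [-0.311, 1.548, 0.306]
ft_force: [0.9, 0.8, 0.0]
width: 20.2
t 20.38 d [  21.7    4.3 -135.1] turn [-0.1 -0.   0.2] q [ 0.67  0.36  1.76 -0.    1.02  0.28] f [0.9 0.8 0. ] w 20.2
[[4.5, -0.13, 0.72], [-0.0, -0.0, 0.1]]
[[4.5, -0.14, 0.72], [-0.0, -0.0, 0.1]]
[[4.5, -0.14, 0.72], [-0.0, -0.0, 0.1]]
```

View pics/w23.png

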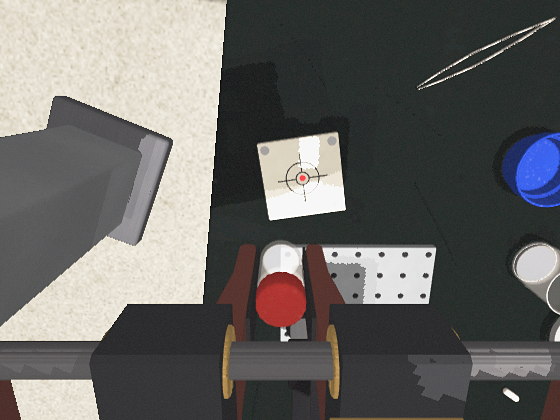

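```bash
python3 -m crank '[[[4,-0.15,0.7],[0,0,0],1.5],[[4,-0.15,0.75],[0,0,0],1.5],[[4,-0.1,0.7],[0,0,0.2],1.5],[[0,0,0],[0,0,0],1.5],[[0,0,0],[0,0,0],1.5]]'; python3 - <<'E'
from h import *
plan(np.array([461.4,369.6,-12.5]),downR(22.6))
w=get_image("wrist");save(w,"w24.png");print(proj(w,[461.4,369.6,10]))
o=get_obs();c=-w["view"][:3,:3].T@w["view"][:3,3];Rt=R.from_rotvec(o["orientation"]).as_matrix();print("tcp from cam",c-Rt@[-195.86,82.02,.1])
P=w["pixels"].astype(int);m=(P[...,0]>80)&(P[...,0]>2.5*P[...,1])&(P[...,0]>2.5*P[...,2])
for b in blobs(w,m,60):print(b,onz(w,*b[0],o["ee_pos"][2]+23+45))
E
```

```text
t: 21.05
ee_pos: [462.5, 370.1, 57.0]
orientation: [-0.307, 1.547, 0.309]
ft_force: [0.4, 0.0, 0.1]
width: 20.3
t 21.05 d [ -1.1  -0.5 -69.5] turn [-0.1  0.1 -0.1] q [0.65 0.55 1.78 0.   0.8  0.26] f [0.4 0.  0.1] w 20.3
[[3.47, -0.01, -0.07], [-0.0, 0.1, -0.0]]
[[3.47, -0.0, -0.06], [-0.0, 0.1, -0.0]]
[278.41889256 212.30480603]
tcp from cam [462.60344671 370.25274334  56.91460202]
([280.34, 298.89], 2206, [256, 272, 50, 54]) [461.15386151 372.95755821 125.45073531]
```

View pics/w24.png

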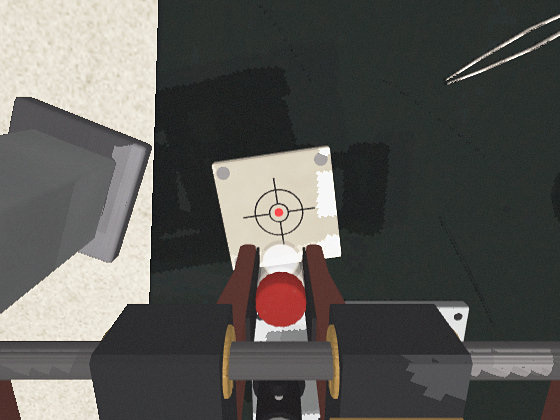

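```bash
python3 -m crank '[[[3,0,-0.1],[0,0,0],1.5],[[2.5,0,0],[0,0,0],1.5],[[0.7,0,0],[0,0,0],1.5],[[0,0,0],[0,0,0],1.5],[[0,0,0],[0,0,0],1.5]]'; python3 - <<'E'
from h import *
plan(np.array([461.4,369.6,-12.5]),downR(22.6))
w=get_image("wrist");save(w,"w25.png",(140,160,420,360),2.8);s=get_image("scene");save(s,"s25.png",(130,180,230,260),7)
E
```

```text
t: 21.72
ee_pos: [461.9, 370.7, -5.2]
orientation: [-0.307, 1.546, 0.31]
ft_force: [0.6, -0.4, -0.9]
width: 20.4
t 21.73 d [-0.5 -1.1 -7.3] turn [-0.   0.2 -0.1] q [0.66 0.65 1.8  0.   0.69 0.26] f [ 0.6 -0.4 -0.9] w 20.4
[[0.73, -0.09, -0.1], [-0.0, 0.2, -0.1]]
```

View pics/w25.png

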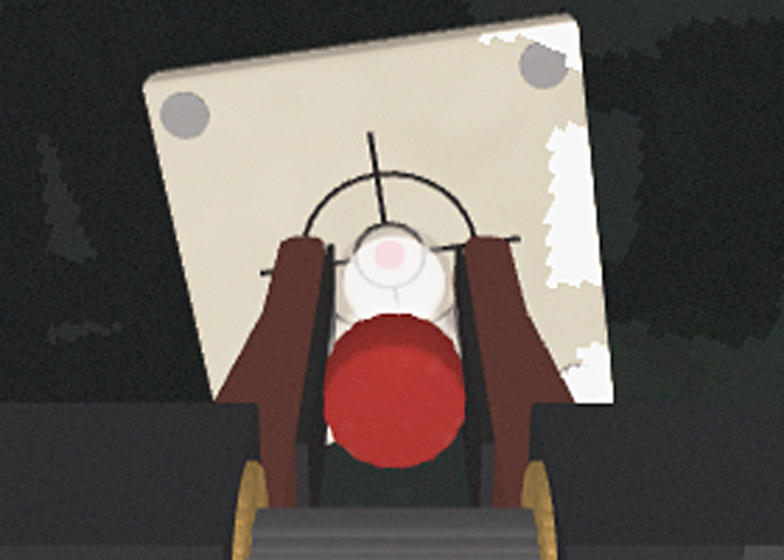

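View pics/s25.png

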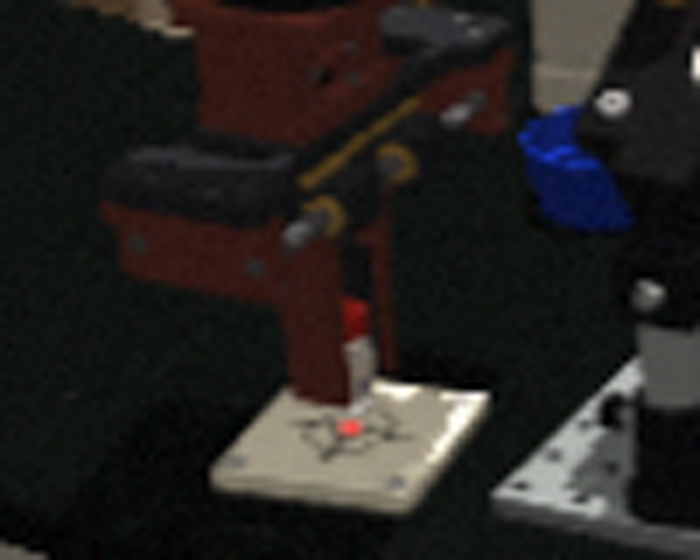

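```bash
python3 -m crank '[[[0.3,-0.1,-0.1],[0,0,0],1.5],[[0.2,0,0],[0,0,0],1.5],[[0,0,0],[0,0,0],1.5],[[0,0,0],[0,0,0],1.5]]'; python3 - <<'E'
from h import *
plan(np.array([461.4,369.6,-12.5]),downR(22.6))
w=get_image("wrist");save(w,"w26.png",(200,200,360,320),5);print(proj(w,[461.4,369.6,10]))
E
```

```text
t: 22.32
ee_pos: [460.5, 368.7, -11.7]
orientation: [-0.308, 1.548, 0.31]
ft_force: [0.6, 0.4, -0.6]
width: 20.3
t 22.32 d [ 0.9  0.9 -0.8] turn [-0.   0.1 -0. ] q [0.65 0.66 1.8  0.   0.68 0.26] f [ 0.6  0.4 -0.6] w 20.3
[[0.08, 0.05, 0.11], [-0.0, 0.1, -0.0]]
[282.534537   254.08401009]
```

View pics/w26.png

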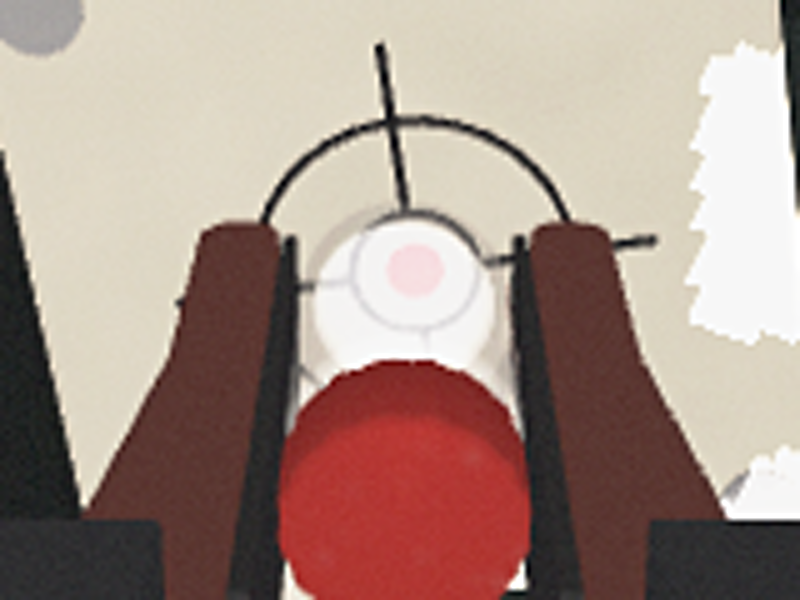

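```bash
cat > ov.py <<'E'
from h import *
import sys
def ov(name,c,zs=(0,45),s=5,box=(200,200,360,320)):
    w=get_image("wrist");a=w["pixels"][box[1]:box[3],box[0]:box[2],::-1];a=cv2.resize(a,None,fx=s,fy=s,interpolation=cv2.INTER_CUBIC)
    for z in zs:
        r=10.5 if z<40 else 10
        pts=[((proj(w,[c[0]+r*np.cos(t),c[1]+r*np.sin(t),c[2]+z])-box[:2]+.5)*s).astype(int) for t in np.linspace(0,6.28,60)]
        cv2.polylines(a,[np.array(pts)],True,(0,255,0),1)
    cv2.imwrite("pics/"+name,a)
E
python3 - <<'E'
from ov import *
o=get_obs();print(o["ee_pos"],o["t"]);p=o["ee_pos"].copy();p[2]+=23
ov("ov1.png",p)
E
```

```text
[460.60480485 368.77714223 -11.63032549] 22.375
```

View pics/ov1.png

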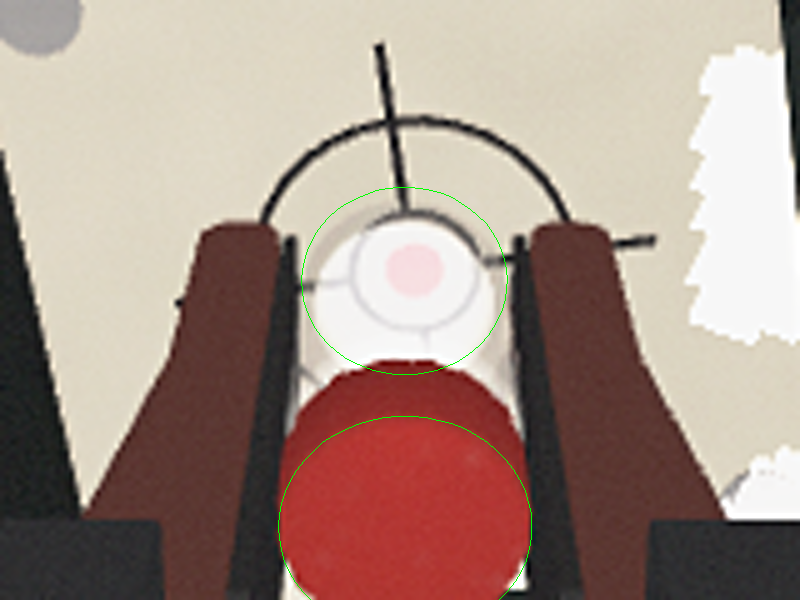

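```bash
python3 -m crank '[[[0.05,0.15,0.1],[0,0,0],1.5],[[0.05,0,0],[0,0,0],1.5],[[0,0,0],[0,0,0],1.5],[[0,0,0],[0,0,0],1.5]]'; python3 - <<'E'
from ov import *
plan(np.array([461.4,369.6,-12.5]),downR(22.6))
o=get_obs();p=o["ee_pos"].copy();p[2]+=23
ov("ov2.png",p)
E
```

```text
t: 22.92
ee_pos: [460.9, 370.5, -12.6]
orientation: [-0.308, 1.548, 0.31]
ft_force: [-0.3, 0.7, 0.7]
width: 20.3
t 22.93 d [ 0.5 -0.9  0.1] turn [-0.   0.1 -0. ] q [0.66 0.66 1.8  0.   0.68 0.26] f [-0.3  0.7  0.7] w 20.3
[[-0.01, -0.1, 0.01], [-0.0, 0.1, -0.0]]
```

View pics/ov2.png

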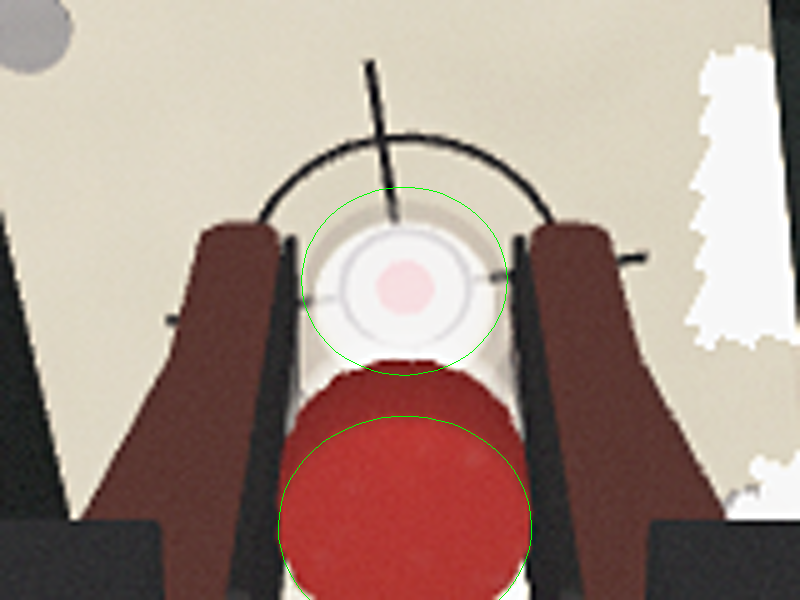

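```bash
python3 -m crank '[[[0.08,0,0],[0,0,0],1.5],[[0,0,0],[0,0,0],1.5],[[0,0,0],[0,0,0],1.5]]';python3 -m crank '[[[0.06,0,0],[0,0,0],1.5],[[0,0,0],[0,0,0],1.5],[[0,0,0],[0,0,0],1.5]]'
```

```text
t: 23.35
ee_pos: [461.0, 370.5, -12.9]
orientation: [-0.308, 1.547, 0.31]
ft_force: [-1.7, -1.6, 6.0]
width: 20.6
t: 23.72
ee_pos: [461.0, 370.6, -13.0]
orientation: [-0.308, 1.547, 0.31]
ft_force: [-2.5, -1.1, 11.1]
width: 20.4
```

```bash
python3 -m crank '[[[-0.08,0,0],[0,0,0],1.9],[[0,0,0],[0,0,0],2.3],[[0,0,0],[0,0,0],2.8],[[0,0,0],[0,0,0],4],[[0,0,0],[0,0,0],5]]'; python3 - <<'E'
from ov import *
o=get_obs();print(o["ee_pos"],o["width"])
ov("ov3.png",[461.45,369.6,10])
E
```

```text
t: 24.35
ee_pos: [460.9, 370.5, -13.3]
orientation: [-0.308, 1.548, 0.31]
ft_force: [-0.7, -0.7, -0.8]
width: 44.7
[460.86301615 370.47542335 -13.34226834] 44.66921867077405
```

View pics/ov3.png

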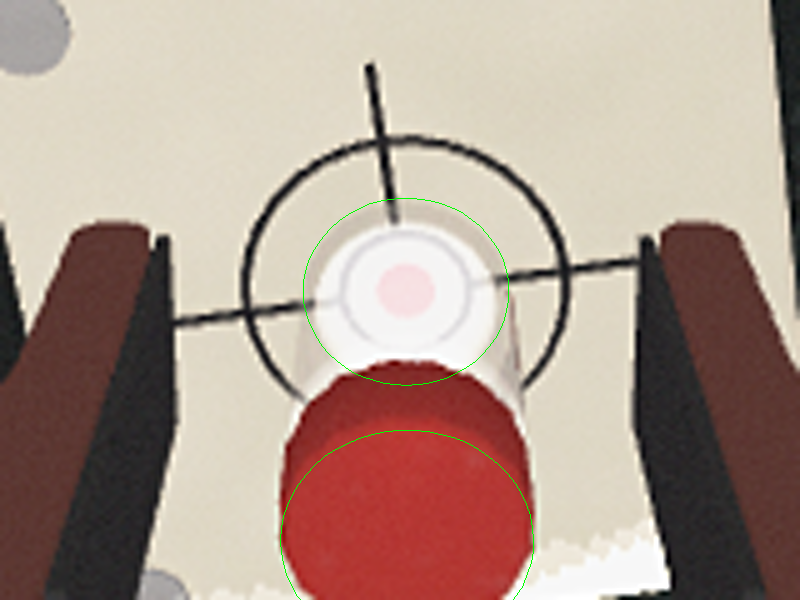

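Released and well centred. Now I retract straight up and check.

```bash
python3 -m crank '[[[-1,0,0],[0,0,0],5],[[-4,0,0],[0,0,0],5],[[-6,0,0],[0,0,0],5],[[-6,0,0],[0,0,0],5],[[-2,0,-4],[0,0,0],5]]'; python3 -m crank '[[[0,-5,-2],[0,0,0],5],[[0,-5,0],[0,0,0],5],[[0,0,0],[0,0,0],5],[[0,0,0],[0,0,0],5]]';python3 - <<'E'
from ov import *
o=get_obs();print(o["ee_pos"],o["t"])
w=get_image("wrist");save(w,"w30.png");x,y=proj(w,[461.45,369.6,10]).astype(int);print(x,y)
ov("ov4.png",[461.45,369.6,10],s=6,box=(max(0,x-60),max(0,y-45),x+60,y+50))
t=get_image("top");save(t,"t30.png")
s=get_image("scene");save(s,"s30.png",(140,190,220,260),8)
E
```

```text
t: 25.02
ee_pos: [427.1, 357.2, 181.8]
orientation: [-0.304, 1.539, 0.312]
ft_force: [0.6, -0.2, -0.3]
width: 50.3
t: 25.52
ee_pos: [443.9, 255.2, 177.2]
orientation: [-0.307, 1.547, 0.309]
ft_force: [0.5, 0.1, -0.9]
width: 50.2
[443.91261327 255.21543926 177.22432523] 25.525
345 68
```

View pics/ov4.png

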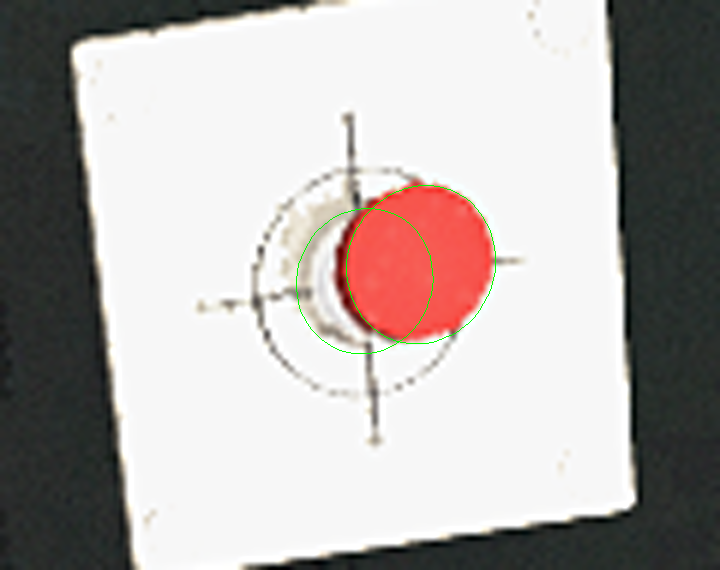

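View pics/s30.png

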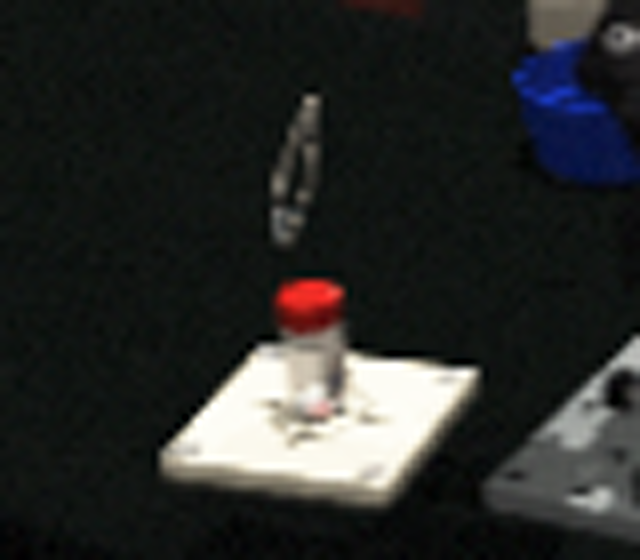

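View pics/t30.png

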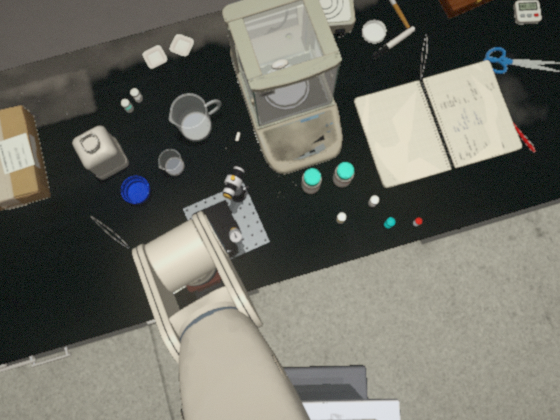

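```bash
python3 -m crank '[[[0,0,-4],[0,0,0],5],[[0,0,0],[0,0,0],5],[[0,0,0],[0,0,0],5]]'; python3 -c "
from workcell import *
print(close_job())"
```

```text
t: 26.1
ee_pos: [407.4, 240.4, 176.9]
orientation: [-0.308, 1.546, 0.311]
ft_force: [0.2, -0.0, 0.3]
width: 50.1
the job is handed in; nothing more can be done
None
```

I aligned the laser spot, placed the red-capped vial on the mark, and handed the job in at about 26 s.

**Spot:** I turned the upper knob about -78° and the lower knob about -53°. In the wrist view the spot then lay about 0.5 mm from the ring centre. After the vial was down I could only see the spot through the glass, where it still looked centred, and the knobs had not been touched since.

**Vial:** I took the larger red-capped vial, carried it over, and lowered it until the force showed contact with the plate (about 11 N). I backed off slightly, released it, and pulled straight up. Comparing its outline with the view after release, it stands upright and roughly 1 mm from the mark.

**Surroundings:** In the last top view the white-capped vials and the jars appear where they were. The arm was clear of everything, with no force on the tool.

**What disagreed:**
- **Tool frame:** The fingertips sat about 34 mm short of the stated TCP. My first grasp at the upper knob closed above it and turned nothing, so I regrasped deeper and used that offset from then on.
- **Position readings:** The measured TCP position lagged by a few millimetres just after each move, so I let it settle before fine steps.

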